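Charge the grinding jar

ROBOT

A 6-joint arm with a two-finger parallel gripper is mounted at the origin on a cart in front of the work surface, level with it; the furniture and walls round the work are solid. World frame = base frame: x ahead of the robot, y to its left, z up, the work surface at z = 0. Lengths are in m, angles in rad, forces in N, time in s.
With the tool pointing down it reaches from about 0.35 to 0.775 m from the base axis. Payload 7.3 kg.
Tool frame: the origin (TCP) lies between the finger pads; the fingertips stand ctrl.tips_ahead ahead of it and the grasp point (between the pads) lies 3 mm ahead of it (ctrl.tips_ahead is the distance from the TCP to the fingertips, in m); z points along the fingers, y is the line along which they close (so a half turn about z gives the same grasp; the last joint's range is limited). The gripper opens to 92 mm and grips with 3 to 60 N. Pads are 19 mm wide; open, the fingers measure 130 mm over their backs; the gripper's body (75 mm by 190 mm) begins 47 mm behind the grasp point.
Start: joints at [1.102, 0.342, 1.524, -0, 1.275, -0.146], TCP at [0.167, 0.498, 0.249] pointing down, gripper open.
Joint ranges: [-2.53, 2.53], [-0.77, 2.02], [0.04, 2.7], [-1, 4.14], [0.28, 2.66], [-3.11, 3.11]. Speed limits (rad/s): [2.57, 2.57, 3.14, 3.14, 3.14, 3.14].

INTERFACE

Orientations are given as a unit quaternion [x, y, z, w].
In Python, from workcell import ctrl gives the robot as it stands.
- The arm moves only by the tool send_rows, never from a script. Its argument "commands" is a list of rows, each an object with "dp": the shift along the tool's x, y, z in cm, a list of three; "spin": the turn about the tool's z in rad; "grip": the finger opening in cm, from 0 to 9.18. In form: [{"dp": [dx, dy, dz], "spin": spin, "grip": grip}, ...]. A call has 1 to 20 rows; each row shifts and turns the commanded pose from where the row before left it, along the tool's axes as they then stand; what a row does not reach is not made up. A row lasts 1/8 s, in which the tool goes at most 62.5 mm and 10.7 degrees, less where a joint would pass 70% of its speed; a pose out of reach is approached as far as the arm can. A call is refused whole if a number of a shift passes 6.25 or a number of a turn 0.188, either way. A call with a gripper value outside its range is refused whole. The fingers move at their own pace and stop on an object; "newtons" is the grip in N (left out, the last holds). Time passes only in rows, so rows that do not move let the fingers close. It gives the time, the measured TCP pose, the force, the opening and the grip force at its end, in the units of the state.
- ctrl.observe(): the state, without advancing time (a new reading comes with each control period).
- ctrl.grab_frame(name): name is "side" or "top"; returns a dict with "frame" (384x512x3 uint8, red, green, blue), "range_z" (384x512 float32, m along the optical axis (not along the pixel's ray), 0 where there is no reading), "vertical_fov" (degrees; the focal length in pixels is half the picture's height over the tangent of half this angle, whatever the lens; pixels are square), "cx", "cy" (the principal point, pixels), "D" ([k1, k2, p1, p2, k3] as OpenCV has them; the pictures are not rectified), "pose" (4x4, takes a point from camera to world coordinates). Camera axes: x right, y down, z forward; pixel columns grow to the right and rows downward; lengths in m; the calibration is good to about 2 mm. A picture is of the moment at which its call begins.
- ctrl.finish_job(): hands the job in; it is judged then, once.
Trained networks look in the newest picture that a camera, given by its name, has taken for a name from the list of things; names that differ only in an ending like _2 or _b are one class to them, and where a whole thing is asked for, a point or a joint stands for the part that bears it (a point fixed in the world has none). Each returns a list of dicts, best first, with "score" (0 to 1); they miss things now and then, are a little off and sometimes report something else, mostly with a low value. They report only what shows in the picture. A call takes as long as a camera call. They do not tell look-alikes from the thing itself.
- ctrl.masks_of(thing, camera): "region" (384x512 bool, what is visible of it) and "box" ([left, top, right, bottom] in pixels, round what is visible of it).
The state is a dict: "clock": time; "joint_positions": joint angles; "joint_velocities": joint speeds; "tau": joint torques, N m; "tool_pos": TCP position; "eef_rot": TCP orientation; "contact_force": force on the tool from outside, world axes, zero at the start; "wrist_torque": the same for the moment, N m; "gripper_width": finger opening in m; "grasp_force": force on a finger pad.
Only numpy, scipy, OpenCV 4.12 (cv2) and the standard library are available. Lean on these libraries where they do the work, as an engineer would, in place of code of your own. Each camera call takes 0.05 s, during which the arm holds its last target. There are 200 camera calls.

TASK

Take the white beaker from under the riser and pour all six steel balls from it into the open steel grinding jar. Once the balls are in, put the lid on the jar so that it sits fully home; the empty beaker must end standing upright anywhere on the bench. Leave the jar where it stands, and do not shift or knock over the bottles, the carton or the timer.

Things in the scene. Friction and masses are not known exactly. Their poses are not given: they have to be found in the camera images.
- riser_front (a point): middle of the front top edge of the fixed white bench riser: a shelf plate 110 deep (x) x 340 wide (y) x 6 mm thick, on four thin legs, its upper face 200 mm and its underside 194 mm above the bench. Its axes are the riser's: x runs from the front edge to the back, y along the front edge (to the left), z up. Legs (10 mm thick) stand 160 mm to either side of the middle, 12 and 98 mm behind the front edge
- beaker_mid (a point): centre (on the axis, 34.5 mm above the foot) of the open white plastic beaker, 69 mm high, outer diameter 50 mm at the foot, 53 mm half-way up and 56 mm at the rim, inside about 45 mm wide; own z axis runs from foot to mouth. It starts upright on the bench under the riser, its axis 15 to 35 mm behind the riser's front edge, 20 mm right to 20 mm left of the riser's middle. 0.07 to 0.12 kg, empty
- beaker_rim (a point): centre of the beaker's mouth, on its axis at rim height (69 mm above the foot)
- jar_mouth (a point): centre of the open mouth, at rim height (60 mm above the bench), of the round steel grinding jar: outer diameter 92 mm, inside 80 mm wide, floor 6 mm thick, 0.9 kg, standing loose on the bench; z up
- lid_knob (a point): centre of the jar lid's knob, on the lid's axis. The knob is a black cylinder 30 mm across and 24 mm high, topping the lid at 43 mm above the lid's lowest face; this point lies 30 mm above that face. The lid is a steel disc 92 mm across and 9 mm thick with a black spigot below it, 75 mm across and 6 mm deep, that enters the jar's mouth; seated, this point lies 24 mm above jar_mouth. It starts on the bench, knob up; z up; 0.2 to 0.33 kg
- bottle_a_mid (a point): centre of a white plastic bottle with a red cap, 50 mm wide, 100 mm high, standing under the riser's left end; to be left alone
- bottle_b_mid (a point): centre of a brown bottle with a white cap, 44 mm wide, 85 mm high, standing on the riser; to be left alone
- carton_mid (a point): centre of a carton 59 x 120 x 56 mm lying on the riser, long side along the riser; to be left alone
- timer_mid (a point): centre of a white bench timer, 72 x 62 x 18 mm, flat on the bench; to be left alone
- carousel (a point): foot of the axis, on the bench, of the fixed pipette carousel, always in the same place: within 135 mm of this axis, up to 350 mm high; an obstacle
- tape_mid (a point): centre of a fixed roll of tape, 58 mm wide, 19 mm high, flat on the bench
- ball_1_center (a point): centre of one of the six steel grinding balls, 18 mm across, 24 g, that start in the beaker (two layers of three) and roll easily
- ball_2_center (a point): centre of another of the six balls
- ball_3_center (a point): centre of another of the six balls
- ball_4_center (a point): centre of another of the six balls
- ball_5_center (a point): centre of another of the six balls
- ball_6_center (a point): centre of another of the six balls
Mind the look-alikes: they are no part of the job. What is shaped like the part that bears beaker_mid but green is not meant.

How it is judged:
By the outcome, as a careful person would: the job done as asked, in the order asked, and still so for the second after the job is handed in, with the robot touching nothing.
It also fails if it takes over 72 s, if anything falls off the work surface, if the arm or the gripper's body presses on something with over 40 N, if the wrist force passes 120 N, or if a joint passes its speed limit or range.

## Working session

There is one attempt and no reset: what is moved stays moved. The work goes in short steps, Python scripts to look and compute and a tool call to move; the robot and the scene stay as the last step left them, time stands still between calls to the robot, and variables do not carry over. Pictures are saved under pics/ and viewed, at most 10 in all, crops included, and the job is handed in when it is done.

Besides the shell and the picture viewer there is one more tool, called after "Call:" in YAML: its name, and indented under it one key for each argument. send_rows: Moves the arm, as the interface text tells. Its arguments: {"type":"object","properties":{"commands":{"type":"array","items":{"type":"object","properties":{"dp":{"type":"array","items":{"type":"number"}},"spin":{"type":"number"},"grip":{"type":"number"}}}},"newtons":{"type":"number"}},"required":["commands"]}

```bash
mkdir -p pics; ls
cat > h.py <<'E'
import numpy as np,cv2
from workcell import ctrl
def K(g):
    f=g["frame"].shape[0]/2/np.tan(np.radians(g["vertical_fov"])/2)
    return np.array([[f,0,g["cx"]],[0,f,g["cy"]],[0,0,1.]])
def cloud(g):
    h,w=g["range_z"].shape
    u,v=np.meshgrid(np.arange(w),np.arange(h))
    p=cv2.undistortPoints(np.stack([u,v],-1).reshape(-1,1,2).astype(np.float32),K(g),np.array(g["D"],float)).reshape(h,w,2)
    z=g["range_z"]; P=np.dstack([p[...,0]*z,p[...,1]*z,z])
    T=np.array(g["pose"]); P=P@T[:3,:3].T+T[:3,3]; P[z==0]=np.nan
    return P
E
python3 - <<'E'
from h import *
print(ctrl.tips_ahead, ctrl.observe())
ims=[]
for n in("side","top"):
    g=ctrl.grab_frame(n); cv2.imwrite(f"pics/{n}0.png",g["frame"][...,::-1]); P=cloud(g); np.save(f"{n}0.npy",P)
    print(n,np.array(g["pose"]).round(3).tolist(),g["vertical_fov"],g["D"])
    for t in "riser_front beaker_mid jar_mouth lid_knob bottle_a_mid bottle_b_mid carton_mid timer_mid carousel tape_mid ball_1_center".split():
        for m in ctrl.masks_of(t,n)[:3]:
            if m["score"]<.2: continue
            q=P[m["region"]]; q=q[~np.isnan(q[:,0])]
            if len(q): print(t,round(m["score"],2),np.round(m["box"]).tolist(),len(q),np.percentile(q,[3,50,97],axis=0).round(3).tolist())
E
```

```text
pics
0.022 {'clock': 0.0, 'joint_positions': array([ 1.10200234e+00,  3.42762951e-01,  1.52501792e+00, -1.88892029e-05,
        1.27541910e+00, -1.46008040e-01]), 'joint_velocities': array([ 0.00083001,  0.00076637,  0.00107964,  0.00132678, -0.00146361,
        0.00097973]), 'tau': array([ 3.38709706e-04, -4.31247282e+01, -2.44213307e+01,  7.18036084e-02,
        5.60969696e-02, -1.34590896e-04]), 'tool_pos': array([0.16634962, 0.49754784, 0.24802375]), 'eef_rot': array([ 1.60690460e-01,  9.87004524e-01, -7.68719165e-04, -2.34563178e-04]), 'contact_force': array([0.39941682, 0.14889876, 0.36098025]), 'wrist_torque': array([ 0.00649994, -0.02358479, -0.00449636]), 'grasp_force': 0.0, 'gripper_width': 0.09204235804886524}
side [[0.993, -0.08, 0.09, 0.441], [-0.119, -0.508, 0.853, -1.083], [-0.023, -0.858, -0.514, 0.831], [0.0, 0.0, 0.0, 1.0]] 45.57752690500141 [0.00706499 0.         0.         0.         0.        ]
riser_front 0.82 [217.0, 145.0, 292.0, 259.0] 1637 [[0.493, -0.068, 0.015], [0.583, 0.009, 0.2], [0.665, 0.244, 0.206]]
riser_front 0.74 [230.0, 136.0, 263.0, 172.0] 809 [
[... 847 characters left out ...]
0.015], [0.559, 0.202, 0.055], [0.585, 0.217, 0.099]]
bottle_b_mid 0.98 [266.0, 154.0, 278.0, 185.0] 481 [[0.599, -0.018, 0.205], [0.618, -0.009, 0.248], [0.641, 0.019, 0.286]]
carton_mid 0.95 [232.0, 136.0, 263.0, 168.0] 875 [[0.534, 0.085, 0.202], [0.572, 0.115, 0.246], [0.614, 0.201, 0.258]]
timer_mid 0.68 [188.0, 251.0, 209.0, 268.0] 426 [[0.376, -0.087, 0.002], [0.409, -0.067, 0.015], [0.442, -0.03, 0.019]]Traceback (most recent call last):
  File "<stdin>", line 8, in <module>
ValueError: it knows: ball_1_center, ball_2_center, ball_3_center, ball_4_center, ball_5_center, ball_6_center, beaker_mid, beaker_rim, bottle_a_mid, bottle_b_mid, carton_mid, jar_mouth, lid_knob, riser_front, ta
```

Run:
```python
from h import *
for n in("top",):
    g=ctrl.grab_frame(n); cv2.imwrite(f"pics/{n}0.png",g["frame"][...,::-1]); P=cloud(g); np.save(f"{n}0.npy",P)
    print(n,np.array(g["pose"]).round(3).tolist(),g["vertical_fov"],g["D"])
    for t in "riser_front beaker_mid jar_mouth lid_knob bottle_a_mid bottle_b_mid carton_mid timer_mid tape_mid ball_1_center".split():
        for m in ctrl.masks_of(t,n)[:3]:
            if m["score"]<.2: continue
            q=P[m["region"]]; q=q[~np.isnan(q[:,0])]
            if len(q): print(t,round(m["score"],2),np.round(m["box"]).tolist(),len(q),np.percentile(q,[3,50,97],axis=0).round(3).tolist())
a=cv2.imread("pics/side0.png");b=cv2.imread("pics/top0.png")
c=cv2.resize(np.hstack([a[100:384,140:340],b[:284]]),None,fx=1.1,fy=1.1)
cv2.imwrite("pics/both0.png",c)
cv2.imwrite("pics/crop0.png",cv2.resize(a[130:280,190:310],None,fx=4,fy=4,interpolation=cv2.INTER_CUBIC))
```

```text
top [[0.01, -0.872, 0.49, -0.153], [-1.0, -0.006, 0.011, 0.007], [-0.007, -0.49, -0.872, 1.417], [0.0, 0.0, 0.0, 1.0]] 43.06043527203544 [-0.09916065  0.          0.          0.          0.        ]
riser_front 0.92 [166.0, 149.0, 286.0, 233.0] 2889 [[0.492, -0.06, 0.032], [0.574, 0.078, 0.199], [0.658, 0.264, 0.206]]
riser_front 0.47 [220.0, 200.0, 242.0, 221.0] 261 [[0.522, 0.069, -0.001], [0.557, 0.094, 0.04], [0.576, 0.123, 0.07]]
beaker_mid 0.79 [223.0, 198.0, 242.0, 224.0] 286 [[0.522, 0.066, 0.004], [0.556, 0.092, 0.042], [0.575, 0.115, 0.071]]
beaker_mid 0.55 [141.0, 197.0, 160.0, 221.0] 351 [[0.525, 0.33, -0.0], [0.559, 0.357, 0.036], [0.577, 0.38, 0.069]]
jar_mouth 0.88 [352.0, 230.0, 384.0, 259.0] 843 [[0.402, -0.372, 0.002], [0.452, -0.334, 0.021], [0.488, -0.286, 0.061]]
lid_knob 0.9 [304.0, 229.0, 332.0, 258.0] 602 [[0.404, -0.218, 0.007], [0.439, -0.177, 0.014], [0.482, -0.141, 0.043]]
lid_knob 0.3 [268.0, 243.0, 289.0, 271.0] 455 [[0.374, -0.084, 0.002], [0.405, -0.053, 0.013], [0.441, -0.025, 0.019]]
bottle_a_mid 0.79 [182.0, 200.0, 201.0, 221.0] 245 [[0.537, 0.197, 0.0], [0.546, 0.214, 0.053], [0.569, 0.241, 0.092]]
bottle_b_mid 0.83 [248.0, 143.0, 267.0, 169.0] 333 [[0.598, -0.013, 0.208], [0.606, 0.007, 0.257], [0.632, 0.027, 0.286]]
bottle_b_mid 0.61 [267.0, 244.0, 286.0, 272.0] 419 [[0.374, -0.081, 0.006], [0.407, -0.053, 0.014], [0.44, -0.025, 0.019]]
carton_mid 0.82 [186.0, 154.0, 229.0, 192.0] 1170 [[0.533, 0.091, 0.203], [0.562, 0.147, 0.253], [0.607, 0.203, 0.259]]
timer_mid 0.88 [265.0, 245.0, 287.0, 271.0] 420 [[0.374, -0.081, 0.006], [0.405, -0.053, 0.013], [0.439, -0.026, 0.019]]
timer_mid 0.69 [224.0, 199.0, 243.0, 224.0] 282 [[0.522, 0.066, 0.009], [0.557, 0.092, 0.042], [0.575, 0.114, 0.07]]
tape_mid 0.49 [123.0, 249.0, 139.0, 267.0] 232 [[0.373, 0.373, -0.0], [0.398, 0.399, 0.017], [0.423, 0.424, 0.024]]
```

View pics/both0.png

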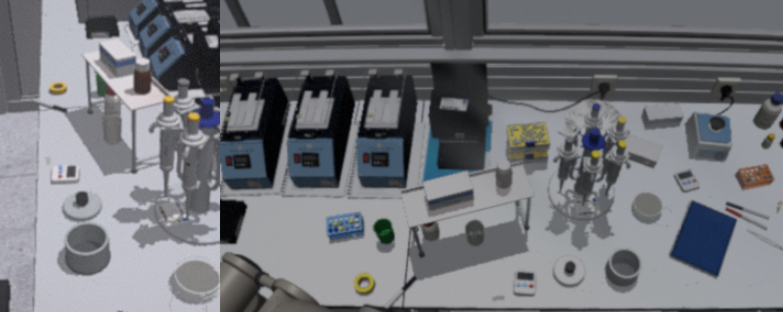

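View pics/crop0.png

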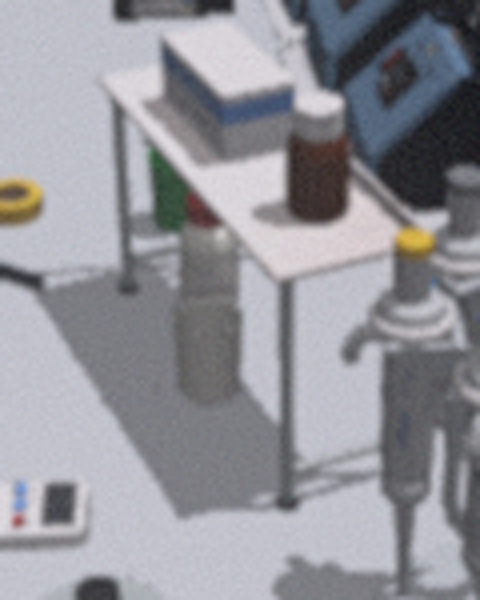

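The white beaker is at side px (244,218) and top px (232,211), under the riser. The look-alikes are the green beaker at top px (150,209) / side px (234,177) and the white bottle with the red cap at side px (245,192). The crop shows an open white beaker in front of the red-capped bottle, so I choose the one at about (0.55, 0.09).

The moves have no tilt command, and the tool starts pointing down. First I'll measure accurately, then see how the arm behaves at its reach limit.

Run:
```python
from h import *
from scipy.optimize import least_squares
S=np.load("side0.npy");T=np.load("top0.npy")
def circ(p,r,x0):
    f=lambda c:np.hypot(p[:,0]-c[0],p[:,1]-c[1])-r
    s=least_squares(f,x0,loss="soft_l1",f_scale=.002); return s.x.round(4),np.median(abs(f(s.x))).round(4)
for n,P in(("side",S),("top",T)):
    Q=P[~np.isnan(P[...,0])]
    sel=lambda x0,x1,y0,y1,z0,z1:Q[(Q[:,0]>x0)&(Q[:,0]<x1)&(Q[:,1]>y0)&(Q[:,1]<y1)&(Q[:,2]>z0)&(Q[:,2]<z1)]
    b=sel(.5,.6,.04,.13,.025,.045); print(n,"beaker",len(b),circ(b,.0265,[.547,.092]) if len(b)>9 else "")
    j=sel(.38,.51,-.4,-.27,.02,.05); print("jar wall",len(j),circ(j[np.hypot(j[:,0]-.447,j[:,1]+.333)>.042],.046,[.447,-.333]))
    j=sel(.38,.51,-.4,-.27,.056,.066); print("jar rim",len(j),circ(j,.043,[.447,-.333]))
    k=sel(.38,.52,-.24,-.12,.036,.05); print("knob",len(k),k.mean(0).round(4),k.max(0).round(3),k.min(0).round(3))
    k=sel(.38,.52,-.25,-.10,.009,.02); c=(k.max(0)+k.min(0))/2; print("disc",k.min(0).round(3),k.max(0).round(3))
    r=sel(.45,.72,-.12,.3,.190,.2075).astype(np.float32); 
    bx=cv2.minAreaRect(r[:,:2]); print("riser",bx,cv2.boxPoints(bx).round(3).tolist(),np.median(r[:,2]))
    c=sel(.4,.85,-.5,-.07,.1,.36); print("carousel",np.percentile(c,[1,50,99],axis=0).round(3).tolist())
```

```text
side beaker 105 (array([0.5474, 0.09  ]), np.float64(0.0013))
jar wall 678 (array([ 0.4482, -0.3327]), np.float64(0.0008))
jar rim 308 (array([ 0.4483, -0.3348]), np.float64(0.0015))
knob 91 [ 0.4459 -0.1855  0.0425] [ 0.459 -0.168  0.047] [ 0.433 -0.198  0.036]
disc [ 0.4   -0.23   0.009] [ 0.492 -0.136  0.02 ]Traceback (most recent call last):
  File "<stdin>", line 16, in <module>
cv2.error: OpenCV(4.12.0) /io/opencv/modules/imgproc/src/convhull.cpp:143: error: (-215:Assertion failed) total >= 0 && (depth == CV_32F || depth == CV_32S) in function 'convexHull'
```

Call:
send_rows:
  commands:
    - {"dp":[0,0,-6],"spin":0,"grip":9.1}
    - {"dp":[0,0,-6],"spin":0,"grip":9.1}
    - {"dp":[0,0,-6],"spin":0,"grip":9.1}
    - {"dp":[0,0,-6],"spin":0,"grip":9.1}

```text
clock: 1.5
tool_pos: [0.1663, 0.4975, 0.4909]
eef_rot: [0.161, 0.987, 0.0, 0.0]
contact_force: [0.8, 1.4, 0.1]
gripper_width: 0.0913
grasp_force: 0.0
```

Run:
```python
from h import *
T=np.load("top0.npy");S=np.load("side0.npy")
for P in(S,T):
    Q=P[~np.isnan(P[...,0])]
    sel=lambda x0,x1,y0,y1,z0,z1:Q[(Q[:,0]>x0)&(Q[:,0]<x1)&(Q[:,1]>y0)&(Q[:,1]<y1)&(Q[:,2]>z0)&(Q[:,2]<z1)]
    r=np.ascontiguousarray(sel(.45,.72,-.12,.3,.190,.2075)[:,:2],dtype=np.float32)
    bx=cv2.minAreaRect(r); print("riser",bx,cv2.boxPoints(bx).round(3).tolist())
    # front edge: lowest x per y bin
    yb=np.arange(-.07,.26,.02); e=[(y,r[abs(r[:,1]-y)<.01][:,0].min()) for y in yb if (abs(r[:,1]-y)<.01).any()]; print(np.round(e,3).tolist())
    c=sel(.4,.85,-.5,-.07,.05,.36); print("carousel",np.percentile(c,[1,50,99],axis=0).round(3).tolist())
```

```text
riser ((0.5811519026756287, 0.10041449218988419), (0.11029919236898422, 0.343234658241272), 16.735986709594727) [[0.4790000021457672, 0.24899999797344208], [0.578000009059906, -0.07999999821186066], [0.6830000281333923, -0.04800000041723251], [0.5849999785423279, 0.2809999883174896]]
[[-0.07, 0.573], [-0.05, 0.568], [-0.03, 0.563], [-0.01, 0.554], [0.01, 0.551], [0.03, 0.546], [0.05, 0.54], [0.07, 0.532], [0.09, 0.527], [0.11, 0.52], [0.13, 0.516], [0.15, 0.509], [0.17, 0.504], [0.19, 0.499], [0.21, 0.488], [0.23, 0.483], [0.25, 0.484]]
carousel [[0.415, -0.375, 0.052], [0.698, -0.255, 0.234], [0.807, -0.164, 0.315]]
riser ((0.5829002261161804, 0.10397788882255554), (0.1159677803516388, 0.34126895666122437), 16.91900062561035) [[0.4779999852180481, 0.25], [0.5770000219345093, -0.07599999755620956], [0.6880000233650208, -0.041999999433755875], [0.5889999866485596, 0.2840000092983246]]
[[-0.07, 0.575], [-0.05, 0.568], [-0.03, 0.564], [-0.01, 0.557], [0.01, 0.551], [0.03, 0.544], [0.05, 0.538], [0.07, 0.533], [0.09, 0.526], [0.11, 0.519], [0.13, 0.515], [0.15, 0.51], [0.17, 0.503], [0.19, 0.495], [0.21, 0.491], [0.23, 0.485], [0.25, 0.481]]
carousel [[0.408, -0.368, 0.052], [0.684, -0.229, 0.253], [0.84, -0.078, 0.315]]
```

Call:
send_rows:
  commands:
    - {"dp":[0,0,-6],"spin":0,"grip":9.1}
    - {"dp":[0,0,-6],"spin":0,"grip":9.1}
    - {"dp":[0,0,-6],"spin":0,"grip":9.1}
    - {"dp":[0,0,-6],"spin":0,"grip":9.1}

```text
clock: 2.0
tool_pos: [0.1488, 0.4408, 0.6766]
eef_rot: [0.161, 0.987, -0.021, -0.012]
contact_force: [-27.9, -63.0, 12.0]
gripper_width: 0.0911
grasp_force: 0.0
```

Call:
send_rows:
  commands:
    - {"dp":[0,0,0],"spin":0,"grip":9.1}

```text
clock: 2.12
tool_pos: [0.1489, 0.4407, 0.6768]
eef_rot: [0.161, 0.987, -0.02, -0.012]
contact_force: [0.6, 0.4, 0.4]
gripper_width: 0.0909
grasp_force: 0.0
```

Run:
```python
from h import *
print(ctrl.observe())
g=ctrl.grab_frame("top"); cv2.imwrite("pics/t1.png",g["frame"][...,::-1])
```

```text
{'clock': 2.125, 'joint_positions': array([ 1.07460775,  0.49323851,  0.03785721,  0.01819487,  2.65635495,
       -0.15642541]), 'joint_velocities': array([ 0.0072875 ,  0.01122559, -0.01826959, -0.00317073,  0.02935481,
        0.00304475]), 'tau': array([-1.25444010e-01, -4.28810227e+01, -1.59382528e+01,  8.75152554e-02,
        5.39228960e-03, -2.76636629e-02]), 'tool_pos': array([0.14885562, 0.44071984, 0.67676474]), 'eef_rot': array([ 0.16118086,  0.98664864, -0.02029739, -0.01154184]), 'contact_force': array([0.64708335, 0.37485496, 0.35534598]), 'wrist_torque': array([ 0.01562826, -0.03100504,  0.00524545]), 'grasp_force': 0.0, 'gripper_width': 0.09093486296906764}
```

Run:
```python
from h import *
for f in("top0.npy","side0.npy"):
    P=np.load(f);Q=P[~np.isnan(P[...,0])]
    Q=Q[(Q[:,2]>.3)&(Q[:,0]<1.1)]
    H,xe,ye=np.histogram2d(Q[:,0],Q[:,1],bins=[np.arange(-.2,1.11,.15),np.arange(-1,1.01,.2)],weights=None)
    print(H.astype(int)); print(Q.min(0),Q.max(0))
```

```text
[[   0    0    0    0    0  508  766    0    0    0]
 [   0    0    0    0  424 5597 5781  339    0    0]
 [   0    0    0    0    0    0 1071 2455    0    0]
 [   0    0    0    0    0    0    0    0    0    0]
 [   0    0    0    0    0    0    0    0    0    0]
 [   0    0    0  121   60    0    0    0    0    0]
 [   0    0    0  160    0  170    0    0    0    0]
 [   0    0    0    0    0   62    1    0    0    0]]
[-0.07095987 -0.31493962  0.30001109] [1.0997789  0.58417997 0.75853493]
[[   0    0    0    0    1    1    0    0    0    0]
 [   0    0    0    0  407  716  846    0    0    0]
 [   0    0    0    0    0    0 1213 2590    0    0]
 [   0    0    0    0    0    0    0    0    0    0]
 [   0    0    0    0    0    0    0    0    0  446]
 [   0    0    0  192   80    0    0    0    0 1547]
 [   0    0    0  268    0  107    0    0    0 1396]
 [   0    0    0    0    0   34    0    0    0    0]]
[-0.58377876 -0.31758182  0.30000107] [1.0999979  1.86804592 0.67980204]
```

Call:
send_rows:
  commands:
    - {"dp":[0,2,3],"spin":0,"grip":9.1}
    - {"dp":[0,4,0],"spin":0,"grip":9.1}

```text
clock: 2.42
tool_pos: [0.1643, 0.4911, 0.628]
eef_rot: [0.161, 0.986, -0.043, -0.019]
contact_force: [2.5, 3.1, 1.5]
gripper_width: 0.0911
grasp_force: 0.0
```

Call:
send_rows:
  commands:
    - {"dp":[0,6,0],"spin":0,"grip":9.1}
    - {"dp":[0,6,0],"spin":0,"grip":9.1}
    - {"dp":[0,4,-4],"spin":0,"grip":9.1}
    - {"dp":[0,4,-4],"spin":0,"grip":9.1}

```text
clock: 2.92
tool_pos: [0.1936, 0.5759, 0.5912]
eef_rot: [0.161, 0.987, 0.028, -0.004]
contact_force: [-0.4, 0.0, 0.5]
gripper_width: 0.0911
grasp_force: 0.0
```

```bash
cat > o.py <<'E'
from h import *
from scipy.spatial.transform import Rotation as R
o=ctrl.observe(); M=R.from_quat(o["eef_rot"]).as_matrix()
print(round(o["clock"],2),"q",o["joint_positions"].round(3),"p",o["tool_pos"].round(4),"r",np.hypot(*o["tool_pos"][:2]).round(4))
print("x",M[:,0].round(3),"y",M[:,1].round(3),"z",M[:,2].round(3),"az z",np.degrees(np.arctan2(M[1,2],M[0,2])).round(1),"dip",np.degrees(np.arcsin(-M[2,2])).round(1), "az p",np.degrees(np.arctan2(o["tool_pos"][1],o["tool_pos"][0])).round(1))
E
python3 o.py
```

```text
2.92 q [ 1.108  0.656  0.036  0.036  2.398 -0.111] p [0.1936 0.5759 0.5912] r 0.6076
x [-0.948  0.318  0.017] y [0.318 0.946 0.054] z [ 0.001  0.057 -0.998] az z 89.0 dip 86.7 az p 71.4
```

Call:
send_rows:
  commands:
    - {"dp":[0,5,-4],"spin":0,"grip":9.1}
    - {"dp":[0,5,-4],"spin":0,"grip":9.1}
    - {"dp":[0,5,-4],"spin":0,"grip":9.1}
    - {"dp":[0,5,-4],"spin":0,"grip":9.1}
    - {"dp":[0,5,-4],"spin":0,"grip":9.1}
    - {"dp":[0,5,-4],"spin":0,"grip":9.1}

```text
clock: 3.68
tool_pos: [0.2096, 0.6158, 0.6173]
eef_rot: [0.161, 0.978, 0.132, 0.012]
contact_force: [0.5, 0.4, 0.3]
gripper_width: 0.0914
grasp_force: 0.0
```

```bash
python3 o.py
```

```text
3.67 q [ 1.099  0.627  0.037  0.071  2.216 -0.096] p [0.2096 0.6158 0.6173] r 0.6505
x [-0.948  0.318  0.019] y [0.311 0.913 0.262] z [ 0.066  0.255 -0.965] az z 75.4 dip 74.8 az p 71.2
```

Call:
send_rows:
  commands:
    - {"dp":[-3,-2.4,-0.4],"spin":0,"grip":9.1}
    - {"dp":[-4.35,-3.43,-0.86],"spin":0,"grip":9.1}
    - {"dp":[-4.35,-3.43,-0.86],"spin":0,"grip":9.1}
    - {"dp":[-4.35,-3.43,-0.86],"spin":0,"grip":9.1}
    - {"dp":[-4.35,-3.43,-0.86],"spin":0,"grip":9.1}
    - {"dp":[-4.35,-3.43,-0.86],"spin":0,"grip":9.1}
    - {"dp":[-4.35,-3.43,-0.86],"spin":0,"grip":9.1}
    - {"dp":[-4.35,-3.43,-0.86],"spin":0,"grip":9.1}
    - {"dp":[-4.35,-3.43,-0.86],"spin":0,"grip":9.1}
    - {"dp":[-4.35,-3.43,-0.86],"spin":0,"grip":9.1}
    - {"dp":[-4.35,-3.43,-0.86],"spin":0,"grip":9.1}
    - {"dp":[-4.35,-3.43,-0.86],"spin":0,"grip":9.1}
    - {"dp":[-3,-2.4,-0.4],"spin":0,"grip":9.1}
    - {"dp":[0,0,0],"spin":-0.15,"grip":9.1}
    - {"dp":[0,0,0],"spin":-0.15,"grip":9.1}
    - {"dp":[0,0,0],"spin":-0.15,"grip":9.1}
    - {"dp":[0,0,0],"spin":-0.14,"grip":9.1}

```text
clock: 5.8
tool_pos: [0.5807, 0.0297, 0.5956]
eef_rot: [-0.133, 0.982, 0.122, 0.051]
contact_force: [0.5, 0.9, -0.4]
gripper_width: 0.091
grasp_force: 0.0
```

```bash
python3 o.py
```

```text
5.8 q [-0.216  0.493  0.367  0.339  2.241 -1.838] p [0.5807 0.0297 0.5956] r 0.5815
x [-0.96  -0.248 -0.132] y [-0.273  0.935  0.225] z [ 0.067  0.252 -0.965] az z 75.1 dip 74.9 az p 2.9
```

Call:
send_rows:
  commands:
    - {"dp":[-5,-0.6,-3],"spin":0,"grip":9.1}
    - {"dp":[-5,-0.6,-3],"spin":0,"grip":9.1}
    - {"dp":[-5,-0.6,-3],"spin":0,"grip":9.1}
    - {"dp":[-5,-0.6,-3],"spin":0,"grip":9.1}
    - {"dp":[-5,-0.6,-3],"spin":0,"grip":9.1}
    - {"dp":[-5,-0.6,-3],"spin":0,"grip":9.1}
    - {"dp":[-5,-0.6,-3],"spin":0,"grip":9.1}
    - {"dp":[-5,-0.6,-3],"spin":0,"grip":9.1}
    - {"dp":[-5,-0.6,-3],"spin":0,"grip":9.1}
    - {"dp":[-5,-0.6,-3],"spin":0,"grip":9.1}

```text
clock: 7.05
tool_pos: [0.535, -0.0035, 0.6029]
eef_rot: [-0.145, 0.975, 0.148, -0.074]
contact_force: [0.1, -0.4, 0.0]
gripper_width: 0.0912
grasp_force: 0.0
```

```bash
python3 o.py
```

```text
7.05 q [-0.268  0.662  0.037  0.465  2.657 -1.743] p [ 0.535  -0.0035  0.6029] r 0.535
x [-0.947 -0.305  0.1  ] y [-0.261  0.914  0.311] z [-0.186  0.268 -0.945] az z 124.8 dip 70.9 az p -0.4
```

Call:
send_rows:
  commands:
    - {"dp":[-5,-2.2,1.9],"spin":0,"grip":9.1}
    - {"dp":[-5,-2.2,1.9],"spin":0,"grip":9.1}
    - {"dp":[-5,-2.2,1.9],"spin":0,"grip":9.1}
    - {"dp":[-4.4,-0.4,-3.8],"spin":0,"grip":9.1}
    - {"dp":[-4.4,-0.4,-3.8],"spin":0,"grip":9.1}
    - {"dp":[-4.4,-0.4,-3.8],"spin":0,"grip":9.1}

```text
clock: 7.8
tool_pos: [0.5803, -0.0118, 0.5278]
eef_rot: [-0.152, 0.966, 0.162, -0.135]
contact_force: [0.0, 0.1, -0.8]
gripper_width: 0.091
grasp_force: 0.0
```

```bash
python3 o.py
```

```text
7.8 q [-0.249  0.797  0.036  0.412  2.657 -1.8  ] p [ 0.5803 -0.0118  0.5278] r 0.5805
x [-0.917 -0.337  0.212] y [-0.25   0.901  0.354] z [-0.311  0.271 -0.911] az z 138.9 dip 65.6 az p -1.2
```

Call:
send_rows:
  commands:
    - {"dp":[1.2,-1.1,5.3],"spin":0,"grip":9.1}
    - {"dp":[1.2,-1.1,5.3],"spin":0,"grip":9.1}
    - {"dp":[-5.5,-1.5,-1.9],"spin":0,"grip":9.1}
    - {"dp":[-5.5,-1.5,-1.9],"spin":0,"grip":9.1}

```text
clock: 8.3
tool_pos: [0.5977, -0.0188, 0.4864]
eef_rot: [-0.149, 0.957, 0.179, -0.171]
contact_force: [-102.0, -10.7, 33.6]
gripper_width: 0.0913
grasp_force: 0.0
```

```bash
python3 o.py
```

```text
8.3 q [-0.254  0.864  0.051  0.414  2.658 -1.808] p [ 0.5977 -0.0188  0.4864] r 0.598
x [-0.897 -0.347  0.275] y [-0.224  0.891  0.394] z [-0.382  0.292 -0.877] az z 142.6 dip 61.3 az p -1.8
```

Call:
send_rows:
  commands:
    - {"dp":[1.5,0.7,-0.3],"spin":0,"grip":9.1}
    - {"dp":[3.2,1.4,-0.6],"spin":0,"grip":9.1}
    - {"dp":[3.2,1.4,-0.6],"spin":0,"grip":9.1}
    - {"dp":[3.2,1.4,-0.6],"spin":0,"grip":9.1}
    - {"dp":[3.2,1.4,-0.6],"spin":0,"grip":9.1}
    - {"dp":[3.2,1.4,-0.6],"spin":0,"grip":9.1}
    - {"dp":[3.2,1.4,-0.6],"spin":0,"grip":9.1}

```text
clock: 9.18
tool_pos: [0.4044, -0.0211, 0.6142]
eef_rot: [-0.15, 0.959, 0.175, -0.164]
contact_force: [0.9, -0.4, 0.3]
gripper_width: 0.0913
grasp_force: 0.0
```

```bash
python3 o.py
```

```text
9.18 q [-0.351  0.366  0.591  0.298  2.629 -2.005] p [ 0.4044 -0.0211  0.6142] r 0.4049
x [-0.901 -0.346  0.261] y [-0.231  0.893  0.386] z [-0.366  0.287 -0.885] az z 141.9 dip 62.2 az p -3.0
```

Call:
send_rows:
  commands:
    - {"dp":[1,1.5,-3.5],"spin":0,"grip":9.1}
    - {"dp":[1,1.5,-3.5],"spin":0,"grip":9.1}
    - {"dp":[1,1.5,-3.5],"spin":0,"grip":9.1}

```text
clock: 9.55
tool_pos: [0.3798, -0.0041, 0.6471]
eef_rot: [-0.146, 0.964, 0.173, -0.136]
contact_force: [-0.1, 0.0, 0.1]
gripper_width: 0.091
grasp_force: 0.0
```

```bash
python3 o.py
```

```text
9.55 q [-0.35   0.312  0.557  0.371  2.657 -1.926] p [ 0.3798 -0.0041  0.6471] r 0.3798
x [-0.92  -0.329  0.212] y [-0.235  0.897  0.374] z [-0.313  0.294 -0.903] az z 136.8 dip 64.6 az p -0.6
```

Call:
send_rows:
  commands:
    - {"dp":[1.3,2.2,-5.4],"spin":0,"grip":9.1}
    - {"dp":[1.3,2.2,-5.4],"spin":0,"grip":9.1}
    - {"dp":[1.3,2.2,-5.4],"spin":0,"grip":9.1}
    - {"dp":[1.3,2.2,-5.4],"spin":0,"grip":9.1}
    - {"dp":[1.3,2.2,-5.4],"spin":0,"grip":9.1}
    - {"dp":[1.3,2.2,-5.4],"spin":0,"grip":9.1}

```text
clock: 10.3
tool_pos: [0.3099, 0.0605, 0.7241]
eef_rot: [-0.13, 0.974, 0.179, -0.04]
contact_force: [0.4, 0.2, -0.8]
gripper_width: 0.0909
grasp_force: 0.0
```

```bash
python3 o.py
```

```text
10.3 q [-0.335  0.152  0.487  0.643  2.657 -1.621] p [0.3099 0.0605 0.7241] r 0.3158
x [-0.963 -0.268  0.031] y [-0.239  0.902  0.359] z [-0.124  0.339 -0.933] az z 110.1 dip 68.9 az p 11.0
```

Call:
send_rows:
  commands:
    - {"dp":[0.2,1.6,-5.6],"spin":0,"grip":9.1}
    - {"dp":[0.2,1.6,-5.6],"spin":0,"grip":9.1}
    - {"dp":[0.2,1.6,-5.6],"spin":0,"grip":9.1}
    - {"dp":[0,1.6,-5.6],"spin":0,"grip":9.1}
    - {"dp":[0,1.6,-5.6],"spin":0,"grip":9.1}
    - {"dp":[0,1.6,-5.6],"spin":0,"grip":9.1}
    - {"dp":[-0.5,1.6,-5.6],"spin":0,"grip":9.1}
    - {"dp":[-0.5,1.6,-5.6],"spin":0,"grip":9.1}

```text
clock: 11.3
tool_pos: [0.2568, 0.0928, 0.8237]
eef_rot: [-0.106, 0.96, 0.246, 0.077]
contact_force: [0.6, 0.0, 0.3]
gripper_width: 0.0914
grasp_force: 0.0
```

```bash
python3 o.py
```

```text
11.3 q [-0.555  0.184  0.039  1.528  2.657 -0.872] p [0.2568 0.0928 0.8237] r 0.2731
x [-0.966 -0.166 -0.199] y [-0.241  0.857  0.456] z [ 0.095  0.488 -0.868] az z 79.0 dip 60.2 az p 19.9
```

```bash
cat > fk.py <<'E'
import numpy as np
from scipy.spatial.transform import Rotation as R
from scipy.optimize import least_squares
# joints, p, quat
D=[([1.102,.3428,1.525,0,1.2754,-.146],[.16635,.49755,.24802],[.16069,.987,-.00077,-.00023]),
([1.0746,.4932,.0379,.0182,2.6564,-.1564],[.14886,.44072,.67676],[.16118,.98665,-.0203,-.01154]),
([1.108,.656,.036,.036,2.398,-.111],[.1936,.5759,.5912],[.161,.987,.028,-.004]),
([1.099,.627,.037,.071,2.216,-.096],[.2096,.6158,.6173],[.161,.978,.132,.012]),
([-.216,.493,.367,.339,2.241,-1.838],[.5807,.0297,.5956],[-.133,.982,.122,.051]),
([-.268,.662,.037,.465,2.657,-1.743],[.535,-.0035,.6029],[-.145,.975,.148,-.074]),
([-.254,.864,.051,.414,2.658,-1.808],[.5977,-.0188,.4864],[-.149,.957,.179,-.171]),
([-.351,.366,.591,.298,2.629,-2.005],[.4044,-.0211,.6142],[-.15,.959,.175,-.164]),
([-.335,.152,.487,.643,2.657,-1.621],[.3099,.0605,.7241],[-.13,.974,.179,-.04]),
([-.555,.184,.039,1.528,2.657,-.872],[.2568,.0928,.8237],[-.106,.96,.246,.077])]
Rz=lambda t:R.from_euler('z',t); Ry=lambda t:R.from_euler('y',t)
P0=[.0,.3,.3,.3,.0,.2]
def fk(q,k,s4=1,s6=1,o6=0.):
    r0,h0,a,b,e,c=k
    A=Rz(q[0]); p=A.apply([r0,0,h0]); A=A*Ry(q[1]); p=p+A.apply([0,0,a]); A=A*Ry(q[2]); p=p+A.apply([e,0,b])
    A=A*Rz(s4*q[3])*Ry(q[4]); p=p+A.apply([0,0,c]); A=A*Rz(s6*q[5]+o6); return p,A
if __name__=="__main__":
    for s4 in(1,-1):
        f=lambda k:np.concatenate([fk(q,k,s4)[0]-p for q,p,_ in D])
        s=least_squares(f,P0); print(s4,s.x.round(4),abs(s.fun).max())
        for q,p,u in D[::3]:
            A=fk(q,s.x,s4)[1]; U=R.from_quat(u)
            print((A.inv()*U).as_rotvec().round(3), np.degrees(np.arccos(np.clip(A.as_matrix()[:,2]@U.as_matrix()[:,2],-1,1))).round(2))
E
python3 fk.py
```

```text
1 [0.0195 0.3566 0.4986 0.3794 0.0479 0.4297] 0.08415007011083175
[ 0.    -0.     1.571] 0.0
[0.000e+00 1.000e-03 1.572e+00] 0.03
[0.    0.    1.571] 0.02
[-0.00e+00 -1.00e-03  1.57e+00] 0.04
-1 [-0.0633 -0.2071  0.5319  0.3804  0.0416 -0.1322] 0.1831530179620443
[ 0.    -0.     1.571] 0.0
[-0.096  0.08   1.484] 6.51
[-0.202 -0.33   0.819] 21.54
[-1.052 -0.092 -1.349] 55.52
```

```bash
cat > fk2.py <<'E'
from fk import *
def fk(q,k):
    r0,h0,a,ax,b,e,c,cx=k
    A=Rz(q[0]); p=A.apply([r0,0,h0]); A=A*Ry(q[1]); p=p+A.apply([ax,0,a]); A=A*Ry(q[2]); p=p+A.apply([e,0,b])
    A=A*Rz(q[3])*Ry(q[4]); p=p+A.apply([cx,0,c]); A=A*Rz(q[5]+np.pi/2); return p,A
f=lambda k:np.concatenate([fk(q,k)[0]-p for q,p,_ in D])
s=least_squares(f,[0,.3,.3,0,.3,0,.2,0]); KK=s.x
if __name__=="__main__": print(KK.round(4),abs(s.fun).max(),s.fun.reshape(-1,3).round(3))
E
python3 fk2.py
```

```text
[ 0.0042  0.3411  0.4605 -0.0197  0.3574  0.0508  0.3694 -0.0637] 0.07612923695817558 [[ 0.073 -0.024  0.011]
 [ 0.074 -0.02  -0.01 ]
 [ 0.073 -0.017  0.004]
 [ 0.076 -0.004  0.019]
 [ 0.005 -0.046  0.003]
 [-0.02  -0.032 -0.004]
 [-0.045 -0.03  -0.001]
 [-0.038 -0.039 -0.024]
 [-0.002 -0.022 -0.016]
 [-0.016  0.027  0.019]]
```

```bash
cat > fk2.py <<'E'
from fk import *
def fk(q,k):
    r0,y0,h0,a,ax,b,e,c,cx=k
    A=Rz(q[0]); p=A.apply([r0,y0,h0]); A=A*Ry(q[1]); p=p+A.apply([ax,0,a]); A=A*Ry(q[2]); p=p+A.apply([e,0,b])
    A=A*Rz(q[3])*Ry(q[4]); p=p+A.apply([cx,0,c]); A=A*Rz(q[5]+np.pi/2); return p,A
f=lambda k:np.concatenate([fk(q,k)[0]-p for q,p,_ in D])
s=least_squares(f,[0,.07,.3,.3,0,.3,0,.2,0]); KK=s.x
if __name__=="__main__": print(KK.round(4),abs(s.fun).max())
E
python3 fk2.py
```

```text
[-2.000e-04  7.640e-02  2.226e-01  5.065e-01  0.000e+00  3.796e-01
  4.640e-02  2.961e-01 -0.000e+00] 0.0002688588490617483
```

```bash
cat > sol.py <<'E'
from fk2 import *
lo=np.array([-2.53,-.77,.037,-1,.28,-3.11]);hi=np.array([2.53,2.02,2.7,4.14,2.657,3.11])
def pose(q): return fk(q,KK)
def err(q,p,A,w):
    P,B=pose(q); return np.r_[p-P,w*(A*B.inv()).as_rotvec()]
def jac(q,w):
    P,B=pose(q);J=np.zeros((6,6))
    for i in range(6):
        d=np.array(q,float);d[i]+=1e-5;P2,B2=pose(d);J[:3,i]=(P2-P)/1e-5;J[3:,i]=w*(B2*B.inv()).as_rotvec()/1e-5
    return J
def blsq(q,p,A,w): return least_squares(lambda x:err(x,p,A,w),np.clip(q,lo+1e-6,hi-1e-6),bounds=(lo,hi)).x
def dls(q,p,A,w,lam,n):
    q=np.array(q,float)
    for _ in range(n):
        J=jac(q,w); q=np.clip(q+J.T@np.linalg.solve(J@J.T+lam**2*np.eye(6),err(q,p,A,w)),lo,hi)
    return q
def row(q,dp,spin,solver):
    P,B=pose(q); p=P+B.apply(np.array(dp)/100); A=B*Rz(spin); n=solver(q,p,A)
    return n
def run(q,rows,solver,keep=None):
    for dp,s in rows: q=row(q,dp,s,solver)
    return q
tests=[(D[2][0],[([0,5,-4],0)]*6,D[3][0]),(D[4][0],[([-5,-.6,-3],0)]*10,D[5][0]),
 (D[5][0],[([-5,-2.2,1.9],0)]*3+[([-4.4,-.4,-3.8],0)]*3,[-.249,.797,.036,.412,2.657,-1.8]),
 ([-.351,.366,.591,.298,2.629,-2.005],[([1,1.5,-3.5],0)]*3,[-.35,.312,.557,.371,2.657,-1.926]),
 ([-.35,.312,.557,.371,2.657,-1.926],[([1.3,2.2,-5.4],0)]*6,D[8][0])]
if __name__=="__main__":
    S={}
    for w in(.1,.3,1):
        S[f"b{w}"]=lambda q,p,A,w=w:blsq(q,p,A,w)
        for lam in(.01,.05,.1):
            for n in(1,10,40): S[f"d{w},{lam},{n}"]=lambda q,p,A,w=w,l=lam,n=n:dls(q,p,A,w,l,n)
    for k,f in S.items():
        try:
            r=[np.abs(run(q,rows,f)-np.array(t)).max() for q,rows,t in tests]; print(k,np.round(r,3))
        except Exception as e: print(k,e)
E
timeout 400 python3 sol.py
```

```text
b0.1 [0.723 1.488 0.791 0.325 1.684]
d0.1,0.01,1 [2.113 2.23  2.143 0.52  2.612]
d0.1,0.01,10 [3.014 1.886 3.782 2.377 2.545]
d0.1,0.01,40 [2.741 2.798 3.782 3.769 2.514]
d0.1,0.05,1 [0.246 1.075 0.471 0.423 0.45 ]
d0.1,0.05,10 [0.402 1.181 0.552 0.52  1.546]
d0.1,0.05,40 [0.402 1.181 0.552 0.533 1.577]
d0.1,0.1,1 [0.391 1.21  0.543 0.269 0.45 ]
d0.1,0.1,10 [0.651 1.424 0.732 0.46  1.473]
d0.1,0.1,40 [0.651 1.417 0.733 0.495 1.534]
b0.3 [0.301 0.971 0.466 0.103 0.859]
d0.3,0.01,1 [2.665 2.448 2.662 0.52  2.812]
d0.3,0.01,10 [0.655 4.853 2.779 2.863 2.72 ]
d0.3,0.01,40 [0.635 4.853 3.78  3.753 2.865]
d0.3,0.05,1 [0.95  1.035 0.491 0.492 0.712]
d0.3,0.05,10 [1.225 1.893 1.482 0.63  2.091]
d0.3,0.05,40 [1.317 1.903 1.623 0.645 2.15 ]
d0.3,0.1,1 [0.253 0.568 0.215 0.285 0.45 ]
d0.3,0.1,10 [0.283 0.462 0.233 0.52  1.326]
d0.3,0.1,40 [0.283 0.461 0.233 0.52  1.419]
b1 [0.089 0.435 0.236 0.032 0.108]
d1,0.01,1 [2.735 2.468 2.7   0.52  2.783]
d1,0.01,10 [0.75  4.853 3.78  3.769 2.718]
d1,0.01,40 [0.439 3.066 3.78  3.737 2.195]
d1,0.05,1 [1.209 1.276 0.596 0.506 0.807]
d1,0.05,10 [1.213 2.08  1.824 0.69  2.348]
d1,0.05,40 [1.22  2.099 2.231 0.705 2.387]
d1,0.1,1 [0.455 0.549 0.27  0.285 0.45 ]
d1,0.1,10 [0.531 0.826 0.34  0.52  1.314]
d1,0.1,40 [0.531 0.828 0.34  0.52  1.416]
```

```bash
cat > t.py <<'E'
from sol import *
def sub(q,p,A,w,n,mu=0):
    # n substeps of LS with optional joint regularisation, straight interpolation to the target
    P,B=pose(q); rv=(A*B.inv()).as_rotvec(); q=np.array(q,float)
    for i in range(1,n+1):
        pi=P+(p-P)*i/n; Ai=R.from_rotvec(rv*i/n)*B; q0=np.clip(q,lo+1e-6,hi-1e-6)
        q=least_squares(lambda x:np.r_[err(x,pi,Ai,w),mu*(x-q0)],q0,bounds=(lo,hi)).x
    return q
for w in(.7,1,1.4,2):
    for n in(1,4):
        for mu in(0,.03,.1,.3):
            if n==4 and mu==0: continue
            r=[(run(q,rows,lambda a,b,c:sub(a,b,c,w,n,mu))-np.array(t)) for q,rows,t in tests]; print(w,n,mu,[np.abs(x).max().round(3) for x in r])
E
timeout 550 python3 t.py
```

```text
0.7 1 0 [np.float64(0.035), np.float64(0.512), np.float64(0.266), np.float64(0.012), np.float64(0.047)]
0.7 1 0.03 [np.float64(0.035), np.float64(0.511), np.float64(0.266), np.float64(0.012), np.float64(0.053)]
0.7 1 0.1 [np.float64(0.038), np.float64(0.508), np.float64(0.259), np.float64(0.023), np.float64(0.097)]
0.7 1 0.3 [np.float64(0.057), np.float64(0.497), np.float64(0.212), np.float64(0.058), np.float64(0.231)]
0.7 4 0.03 [np.float64(0.035), np.float64(0.512), np.float64(0.266), np.float64(0.012), np.float64(0.049)]
0.7 4 0.1 [np.float64(0.036), np.float64(0.511), np.float64(0.265), np.float64(0.013), np.float64(0.065)]
0.7 4 0.3 [np.float64(0.042), np.float64(0.506), np.float64(0.249), np.float64(0.039), np.float64(0.168)]
1 1 0 [np.float64(0.089), np.float64(0.435), np.float64(0.236), np.float64(0.032), np.float64(0.108)]
1 1 0.03 [np.float64(0.089), np.float64(0.434), np.float64(0.236), np.float64(0.032), np.float64(0.112)]
1 1 0.1 [np.float64(0.09), np.float64(0.432), np.float64(0.23), np.float64(0.033), np.float64(0.14)]
1 1 0.3 [np.float64(0.101), np.float64(0.436), np.
[... 1132 characters left out ...]
 np.float64(0.378), np.float64(0.214), np.float64(0.047), np.float64(0.149)]
2 1 0.03 [np.float64(0.129), np.float64(0.378), np.float64(0.214), np.float64(0.047), np.float64(0.152)]
2 1 0.1 [np.float64(0.13), np.float64(0.376), np.float64(0.209), np.float64(0.047), np.float64(0.173)]
2 1 0.3 [np.float64(0.136), np.float64(0.387), np.float64(0.175), np.float64(0.057), np.float64(0.229)]
2 4 0.03 [np.float64(0.129), np.float64(0.378), np.float64(0.214), np.float64(0.047), np.float64(0.15)]
2 4 0.1 [np.float64(0.129), np.float64(0.377), np.float64(0.213), np.float64(0.047), np.float64(0.157)]
2 4 0.3 [np.float64(0.131), np.float64(0.374), np.float64(0.202), np.float64(0.045), np.float64(0.198)]
```

```bash
cat > plan.py <<'E'
from sol import *
import itertools,time
q0=np.array([-.555,.184,.039,1.528,2.657,-.872]); P,B=pose(q0)
g=np.array([np.cos(.3)*np.cos(.3),np.sin(.3)*np.cos(.3),-np.sin(.3)])
dirs=[np.array(d)/np.linalg.norm(d) for d in itertools.product((-1,0,1),repeat=3) if any(d)]
W=.65
def ik(p,A,seeds):
    best=None
    for s in seeds:
        x=blsq(s,p,A,W); e=np.linalg.norm(err(x,p,A,W))
        if e<1e-3 and x[4]<2.5: return x
t0=time.time()
for az in(-40,-20,0,20):
  for r,z in((.62,.5),(.7,.4),(.55,.6),(.75,.5)):
    p=np.array([r*np.cos(np.radians(az)),r*np.sin(np.radians(az)),z])
    q=ik(p,B,[[np.radians(az)-.1,.6,.5,.5,2,-1.5],[np.radians(az)-.1,.9,.5,1,1.5,-1]])
    if q is None: print(az,r,z,"no ik"); continue
    qs=q; n=0; tr=[]
    while n<30:
        Pq,Bq=pose(q); zc=Bq.as_matrix()[:,2]; best=None
        ang=np.degrees(np.arccos(zc@g))
        if ang<5: break
        for d in dirs:
            x=blsq(q,Pq+.05*d,Bq,W)
            if x[4]>2.5 and x[2]<.1: continue
            if np.abs(x-q).max()>.35: continue
            P2,B2=pose(x); a=np.degrees(np.arccos(np.clip(B2.as_matrix()[:,2]@g,-1,1)))
            c=a+ 40*(x[2]-.037)*(x[2]<.5)*.5
            if P2[2]<.38: continue
            if best is None or c<best[0]: best=(c,a,x,d)
        if best is None: break
        q=best[2]; n+=1; tr.append(tuple(np.sign(best[3]).astype(int)))
    Pq,Bq=pose(q)
    print(az,r,z,"n",n,"ang",round(ang,1),qs.round(2),q.round(2),Pq.round(2),[ (k,len(list(v))) for k,v in itertools.groupby(tr)],round(time.time()-t0))
    if time.time()-t0>450: raise SystemExit
E
sed -i 's/bounds=(lo,hi)).x$/bounds=(lo,hi),xtol=1e-6,ftol=1e-6).x/' sol.py
timeout 560 python3 plan.py
```

```text
-40 0.62 0.5 n 30 ang 28.7 [-0.99  0.79  0.17  0.6   2.48 -2.36] [-0.95  0.84  0.04  0.71  1.76 -2.22] [ 0.68 -0.49  0.56] [((np.int64(1), np.int64(-1), np.int64(0)), 1), ((np.int64(1), np.int64(-1), np.int64(1)), 29)] 16
-40 0.7 0.4 no ik
-40 0.55 0.6 no ik
-40 0.75 0.5 no ik
-20 0.62 0.5 n 30 ang 61.2 [-0.69  0.61  0.52  0.57  2.19 -2.18] [-0.76  0.77  0.52  0.5   2.09 -2.35] [ 0.61 -0.3   0.39] [((np.int64(-1), np.int64(0), np.int64(-1)), 1), ((np.int64(1), np.int64(1), np.int64(1)), 1), ((np.int64(0), np.int64(-1), np.int64(-1)), 1), ((np.int64(0), np.int64(-1), np.int64(0)), 1), ((np.int64(1), np.int64(0), np.int64(-1)), 1), ((np.int64(0), np.int64(-1), np.int64(-1)), 1), ((np.int64(0), np.int64(1), np.int64(1)), 1), ((np.int64(0), np.int64(-1), np.int64(-1)), 1), ((np.int64(0), np.int64(1), np.int64(1)), 1), ((np.int64(0), np.int64(-1), np.int64(-1)), 1), ((np.int64(0), np.int64(1), np.int64(1)), 1), ((np.int64(0), np.int64(-1), np.int64(-1)), 1), ((np.int64(0), np.int64(1), np.int64(1)), 1), ((np.int64(0), np.int64(-1), np.int64(-1)), 1), ((np.int64(0), np.int64(1), np.int64(1
[... 10540 characters left out ...]
-1)), 1), ((np.int64(1), np.int64(0), np.int64(1)), 1), ((np.int64(-1), np.int64(0), np.int64(-1)), 1), ((np.int64(1), np.int64(0), np.int64(1)), 1), ((np.int64(-1), np.int64(0), np.int64(-1)), 1), ((np.int64(1), np.int64(0), np.int64(1)), 1), ((np.int64(-1), np.int64(0), np.int64(-1)), 1), ((np.int64(1), np.int64(0), np.int64(1)), 1), ((np.int64(-1), np.int64(0), np.int64(-1)), 1), ((np.int64(1), np.int64(0), np.int64(1)), 1), ((np.int64(-1), np.int64(0), np.int64(-1)), 1), ((np.int64(1), np.int64(0), np.int64(1)), 1)] 166
20 0.75 0.5 n 30 ang 21.1 [ 0.05  0.71  0.34  0.54  1.91 -1.51] [-0.08  0.74  0.04  0.71  1.35 -1.42] [0.86 0.19 0.73] [((np.int64(1), np.int64(0), np.int64(1)), 30)] 184
```

Call:
send_rows:
  commands:
    - {"dp":[-0.5,-0.5,3],"spin":0,"grip":9.1}
    - {"dp":[-1.5,-1.2,4.3],"spin":0,"grip":9.1}
    - {"dp":[-3.3,-0.9,3.4],"spin":0,"grip":9.1}
    - {"dp":[-3.3,-0.9,3.4],"spin":0,"grip":9.1}
    - {"dp":[-3.3,-0.9,3.4],"spin":0,"grip":9.1}
    - {"dp":[-3.3,-0.9,3.4],"spin":0,"grip":9.1}
    - {"dp":[-3.3,-0.9,3.4],"spin":0,"grip":9.1}
    - {"dp":[-3.3,-0.9,3.4],"spin":0,"grip":9.1}
    - {"dp":[-3.3,-0.9,3.4],"spin":0,"grip":9.1}
    - {"dp":[-3.3,-0.9,3.0],"spin":0,"grip":9.1}

```text
clock: 12.55
tool_pos: [0.5849, 0.2314, 0.5676]
eef_rot: [-0.104, 0.959, 0.253, 0.081]
contact_force: [-1.0, -0.8, -0.2]
gripper_width: 0.0912
grasp_force: 0.0
```

```bash
python3 o.py
```

```text
12.55 q [ 0.012  0.399  0.695  0.551  1.873 -1.56 ] p [0.5849 0.2314 0.5676] r 0.629
x [-0.965 -0.158 -0.208] y [-0.24   0.851  0.467] z [ 0.103  0.501 -0.859] az z 78.4 dip 59.2 az p 21.6
```

Call:
send_rows:
  commands:
    - {"dp":[-3.2,-0.8,0.3],"spin":0,"grip":9.1}
    - {"dp":[-3.2,-0.8,0.3],"spin":0,"grip":9.1}
    - {"dp":[-3.2,-0.8,0.3],"spin":0,"grip":9.1}
    - {"dp":[-2,-0.2,-0.4],"spin":0,"grip":9.1}
    - {"dp":[-1.7,0.3,-1.1],"spin":0,"grip":9.1}
    - {"dp":[-1.7,0.3,-1.1],"spin":0,"grip":9.1}
    - {"dp":[-1.7,0.3,-1.1],"spin":0,"grip":9.1}

```text
clock: 13.42
tool_pos: [0.6923, 0.2222, 0.5794]
eef_rot: [-0.099, 0.954, 0.261, 0.106]
contact_force: [-0.3, 0.1, -0.7]
gripper_width: 0.0909
grasp_force: 0.0
```

```bash
python3 o.py
```

```text
13.43 q [-0.012  0.75   0.036  0.641  2.085 -1.39 ] p [0.6923 0.2222 0.5794] r 0.7271
x [-0.958 -0.133 -0.254] y [-0.244  0.844  0.477] z [ 0.151  0.519 -0.841] az z 73.7 dip 57.3 az p 17.8
```

Call:
send_rows:
  commands:
    - {"dp":[-4,0.6,-2],"spin":0,"grip":9.1}
    - {"dp":[-5.3,0.7,-2.5],"spin":0,"grip":9.1}
    - {"dp":[-5.3,0.7,-2.5],"spin":0,"grip":9.1}
    - {"dp":[-5.3,0.7,-2.5],"spin":0,"grip":9.1}
    - {"dp":[-5.3,0.7,-2.5],"spin":0,"grip":9.1}
    - {"dp":[-5.3,0.7,-2.3],"spin":0,"grip":9.1}
    - {"dp":[-5.3,0.7,-2.2],"spin":0,"grip":9.1}
    - {"dp":[-5.3,0.7,-2],"spin":0,"grip":9.1}

```text
clock: 14.42
tool_pos: [0.7491, 0.1779, 0.64]
eef_rot: [-0.063, 0.921, 0.302, 0.236]
contact_force: [0.7, -0.0, -0.5]
gripper_width: 0.0911
grasp_force: 0.0
```

```bash
python3 o.py
```

```text
14.43 q [-0.114  0.717  0.037  0.714  1.865 -1.419] p [0.7491 0.1779 0.64  ] r 0.7699
x [-0.88   0.027 -0.474] y [-0.259  0.81   0.526] z [ 0.398  0.586 -0.706] az z 55.8 dip 44.9 az p 13.4
```

Call:
send_rows:
  commands:
    - {"dp":[1.5,-3,-2.4],"spin":0,"grip":9.1}
    - {"dp":[1.5,-3.9,-3.4],"spin":0,"grip":9.1}
    - {"dp":[1.5,-3.9,-3.4],"spin":0,"grip":9.1}
    - {"dp":[1.5,-3.9,-3.4],"spin":0,"grip":9.1}
    - {"dp":[1.5,-3.9,-3.4],"spin":0,"grip":9.1}
    - {"dp":[1.3,-3.9,-3.4],"spin":0,"grip":9.1}

```text
clock: 15.18
tool_pos: [0.6517, -0.1168, 0.6172]
eef_rot: [-0.063, 0.922, 0.301, 0.236]
contact_force: [1.1, -0.3, 0.1]
gripper_width: 0.0909
grasp_force: 0.0
```

```bash
python3 o.py
```

```text
15.18 q [-0.623  0.54   0.45   0.883  1.987 -1.885] p [ 0.6517 -0.1168  0.6172] r 0.6621
x [-0.881  0.026 -0.473] y [-0.258  0.811  0.525] z [ 0.397  0.585 -0.707] az z 55.8 dip 45.0 az p -10.2
```

```bash
cat > sim2.py <<'E'
from sol import *
from workcell import ctrl
q0=ctrl.observe()["joint_positions"]
for az in(-30,-45,-60):
  for up in(.4,.9):
    d=np.array([np.cos(np.radians(az)),np.sin(np.radians(az)),up]); d/=np.linalg.norm(d); q=q0.copy(); o=[]
    for i in range(28):
        P,B=pose(q); q=blsq(q,P+d*(.03 if i<5 else .06),B,.65)
        if i%9==0 or i==27:
            P,B=pose(q); z=B.as_matrix()[:,2]; o.append((i,q.round(2)[[0,2,3,4,5]].tolist(),P.round(2).tolist(),round(np.degrees(np.arctan2(z[1],z[0]))),round(-np.degrees(np.arcsin(z[2])))))
    print(az,up,*o,sep="\n ")
E
python3 sim2.py
```

```text
-30
 0.4
 (0, [-0.62, 0.14, 0.95, 2.08, -1.74], [0.68, -0.13, 0.63], 56, 45)
 (9, [-0.63, 0.04, 0.94, 1.83, -1.8], [0.79, -0.2, 0.57], 42, 37)
 (18, [-0.62, 0.04, 0.93, 1.45, -1.89], [0.91, -0.26, 0.54], 27, 26)
 (27, [-0.59, 0.04, 0.94, 1.09, -1.95], [0.98, -0.32, 0.53], 14, 15)
-30
 0.9
 (0, [-0.62, 0.1, 0.96, 2.1, -1.7], [0.67, -0.13, 0.64], 56, 45)
 (9, [-0.65, 0.04, 1.0, 1.91, -1.69], [0.72, -0.16, 0.67], 43, 36)
 (18, [-0.65, 0.04, 1.01, 1.59, -1.7], [0.79, -0.2, 0.72], 29, 23)
 (27, [-0.63, 0.04, 0.99, 1.25, -1.71], [0.85, -0.23, 0.77], 18, 9)
-45
 0.4
 (0, [-0.63, 0.16, 0.95, 2.09, -1.75], [0.67, -0.14, 0.63], 56, 45)
 (9, [-0.75, 0.04, 0.99, 1.92, -1.86], [0.74, -0.27, 0.58], 42, 38)
 (18, [-0.82, 0.04, 1.01, 1.59, -1.98], [0.81, -0.39, 0.54], 26, 28)
 (27, [-0.83, 0.04, 1.03, 1.26, -2.06], [0.87, -0.48, 0.53], 11, 17)
-45
 0.9
 (0, [-0.63, 0.11, 0.96, 2.11, -1.72], [0.67, -0.13, 0.64], 56, 45)
 (9, [-0.76, 0.04, 1.06, 1.98, -1.73], [0.68, -0.22, 0.67], 43, 37)
 (18, [-0.84, 0.04, 1.11, 1.72, -1.76], [0.72, -0.3, 0.72], 28, 24)
 (27, [-0.86, 0.04, 1.13, 1.41, -1.79], [0.76, -0.36, 0.77], 16, 11)
-60
 0.4
 (0, [-0.64, 0.19, 0.95, 2.08, -1.77], [0.67, -0.14, 0.63], 56, 45)
 (9, [-0.87, 0.04, 1.04, 2.02, -1.9], [0.68, -0.33, 0.58], 43, 39)
 (18, [-1.02, 0.04, 1.08, 1.77, -2.06], [0.69, -0.49, 0.54], 26, 30)
 (27, [-1.07, 0.04, 1.1, 1.46, -2.15], [0.72, -0.61, 0.53], 9, 20)
-60
 0.9
 (0, [-0.64, 0.14, 0.96, 2.1, -1.73], [0.66, -0.14, 0.64], 56, 45)
 (9, [-0.87, 0.04, 1.12, 2.06, -1.75], [0.63, -0.26, 0.68], 43, 37)
 (18, [-1.03, 0.04, 1.22, 1.86, -1.81], [0.62, -0.37, 0.72], 28, 26)
 (27, [-1.1, 0.04, 1.26, 1.59, -1.85], [0.64, -0.46, 0.77], 15, 13)
```

```bash
cat > feas.py <<'E'
from sol import *
def orient(h,dip,roll):
    h,dip=np.radians(h),np.radians(dip)
    z=np.array([np.cos(h)*np.cos(dip),np.sin(h)*np.cos(dip),-np.sin(dip)]); y=np.array([-np.sin(h),np.cos(h),0]); x=np.cross(y,z)
    return R.from_matrix(np.c_[x,y,z])*Rz(roll)
seeds=[[a,b,c,d,e,f] for a in(0,-.6) for b,c in((.2,1.9),(-.3,2.4)) for d in(0,1.,3.1) for e in(.6,1.2) for f in(-1.5,1.5)]
def ik(p,A,sd=seeds):
    for s in sd:
        r=least_squares(lambda x:err(x,p,A,.3),np.clip(s,lo+.01,hi-.01),bounds=(lo,hi),max_nfev=60)
        if np.linalg.norm(r.fun)<2e-4: return r.x
if __name__=="__main__":
  for dip in(12,20,30,40):
    for nm,p,rolls in(("grasp",(.54,.088,.045),(0,np.pi)),("pour",(.43,-.34,.13),(0,-1.2,-2.4,1.2,2.4,np.pi)),("lid",(.446,-.185,.03),(0,np.pi)),("lidj",(.448,-.334,.09),(0,np.pi))):
        for ro in rolls:
            q=ik(np.array(p),orient(18,dip,ro)); print(dip,nm,round(ro,1),None if q is None else q.round(2).tolist())
E
timeout 300 python3 feas.py
```

```text
12 grasp 0 [-0.3, 1.16, 2.44, 2.53, 1.74, 1.31]
12 grasp 3.1 [-0.3, 1.16, 2.44, 2.53, 1.74, -1.83]
12 pour 0 [-1.39, 0.83, 1.99, 1.37, 1.42, 1.9]
12 pour -1.2 [-1.39, 0.83, 1.99, 1.37, 1.42, 0.7]
12 pour -2.4 [-1.39, 0.83, 1.99, 1.37, 1.42, -0.5]
12 pour 1.2 [-1.39, 0.83, 1.99, 1.37, 1.42, 3.1]
12 pour 2.4 [-1.39, 0.83, 1.99, 1.37, 1.42, -1.98]
12 pour 3.1 [-1.39, 0.83, 1.99, 1.37, 1.42, -1.24]
12 lid 0 [-1.25, 1.11, 2.28, 1.63, 1.37, 1.31]
12 lid 3.1 [-1.25, 1.11, 2.28, 1.63, 1.37, -1.83]
12 lidj 0 [-1.35, 0.92, 1.97, 1.43, 1.39, 1.82]
12 lidj 3.1 [-1.35, 0.92, 1.97, 1.43, 1.39, -1.32]
20 grasp 0 [-0.27, 1.01, 2.45, 2.59, 1.49, 1.39]
20 grasp 3.1 [-0.27, 1.01, 2.45, 2.59, 1.49, -1.75]
20 pour 0 [-1.37, 0.74, 1.99, 1.33, 1.3, 2.0]
20 pour -1.2 [-1.37, 0.74, 1.99, 1.33, 1.3, 0.8]
20 pour -2.4 [-1.37, 0.74, 1.99, 1.33, 1.3, -0.4]
20 pour 1.2 [-1.37, 0.74, 1.99, 1.33, 1.3, -3.08]
20 pour 2.4 [-1.37, 0.74, 1.99, 1.33, 1.3, -1.88]
20 pour 3.1 [-1.37, 0.74, 1.99, 1.33, 1.3, -1.14]
20 lid 0 [-1.22, 1.0, 2.31, 1.67, 1.23, 1.4]
20 lid 3.1 [-1.22, 1.0, 2.31, 1.67, 1.23, -1.74]
20 lidj 0 [-1.33
[... 580 characters left out ...]
.6]
30 lidj 0 [-1.28, 0.73, 1.98, 1.31, 1.11, 2.06]
30 lidj 3.1 [-1.28, 0.73, 1.98, 1.31, 1.11, -1.08]
40 grasp 0 [-0.18, 0.68, 2.35, 2.59, 0.77, 1.65]
40 grasp 3.1 [-0.18, 0.68, 2.35, 2.59, 0.77, -1.49]
40 pour 0 [-1.26, 0.56, 1.95, 1.11, 1.03, 2.34]
40 pour -1.2 [-1.26, 0.56, 1.95, 1.11, 1.03, 1.14]
40 pour -2.4 [-1.26, 0.56, 1.95, 1.11, 1.03, -0.06]
40 pour 1.2 [-1.26, 0.56, 1.95, 1.11, 1.03, -2.74]
40 pour 2.4 [-1.26, 0.56, 1.95, 1.11, 1.03, -1.54]
40 pour 3.1 [-1.26, 0.56, 1.95, 1.11, 1.03, -0.8]
40 lid 0 [-1.06, 0.72, 2.3, 1.66, 0.85, 1.73]
40 lid 3.1 [-1.06, 0.72, 2.3, 1.66, 0.85, -1.41]
40 lidj 0 [-1.21, 0.64, 1.96, 1.19, 0.97, 2.25]
40 lidj 3.1 [-1.21, 0.64, 1.96, 1.19, 0.97, -0.89]
```

Call:
send_rows:
  commands:
    - {"dp":[-1.2,-0.6,-0.2],"spin":0,"grip":9.1}

```text
clock: 15.3
tool_pos: [0.6631, -0.126, 0.6204]
eef_rot: [-0.06, 0.922, 0.301, 0.236]
contact_force: [0.3, 0.8, 1.0]
gripper_width: 0.091
grasp_force: 0.0
```

Call:
send_rows:
  commands:
    - {"dp":[-1.8,-0.5,-0.6],"spin":0,"grip":9.1}
    - {"dp":[-1.8,-0.5,-0.6],"spin":0,"grip":9.1}
    - {"dp":[-1.8,-0.5,-0.6],"spin":0,"grip":9.1}
    - {"dp":[-1.8,-0.5,-0.6],"spin":0,"grip":9.1}
    - {"dp":[-3.5,-1,-1.2],"spin":0,"grip":9.1}
    - {"dp":[-5.4,-1.6,-1.9],"spin":0,"grip":9.1}
    - {"dp":[-5.4,-1.6,-1.9],"spin":0,"grip":9.1}
    - {"dp":[-5.4,-1.6,-1.9],"spin":0,"grip":9.1}
    - {"dp":[-5.4,-1.6,-1.9],"spin":0,"grip":9.1}
    - {"dp":[-5.4,-1.6,-1.7],"spin":0,"grip":9.1}
    - {"dp":[-5.4,-1.6,-1.5],"spin":0,"grip":9.1}
    - {"dp":[-5.4,-1.6,-1.3],"spin":0,"grip":9.1}

```text
clock: 16.8
tool_pos: [0.7545, -0.2205, 0.6473]
eef_rot: [-0.008, 0.878, 0.287, 0.382]
contact_force: [0.3, -0.1, 0.5]
gripper_width: 0.091
grasp_force: 0.0
```

```bash
python3 o.py
```

```text
16.8 q [-0.703  0.781  0.037  1.008  1.814 -1.761] p [ 0.7545 -0.2205  0.6473] r 0.786
x [-0.707  0.205 -0.676] y [-0.234  0.835  0.498] z [ 0.667  0.511 -0.543] az z 37.4 dip 32.9 az p -16.3
```

Call:
send_rows:
  commands:
    - {"dp":[-5.2,-2.4,0],"spin":0,"grip":9.1}
    - {"dp":[-5.2,-2.5,0.3],"spin":0,"grip":9.1}
    - {"dp":[-5.2,-2.7,0.7],"spin":0,"grip":9.1}
    - {"dp":[-5.2,-2.7,0.7],"spin":0,"grip":9.1}
    - {"dp":[-5.2,-2.7,0.7],"spin":0,"grip":9.1}
    - {"dp":[-5.2,-2.7,1],"spin":0,"grip":9.1}
    - {"dp":[-5.2,-2.7,1],"spin":0,"grip":9.1}
    - {"dp":[-5.2,-2.7,1.2],"spin":0,"grip":9.1}
    - {"dp":[-5.2,-2.7,1.4],"spin":0,"grip":9.1}

```text
clock: 17.92
tool_pos: [0.8675, -0.3308, 0.6065]
eef_rot: [0.056, 0.815, 0.248, 0.521]
contact_force: [0.4, -0.2, -0.5]
gripper_width: 0.0908
grasp_force: 0.0
```

```bash
python3 o.py
```

```text
17.93 q [-0.722  0.926  0.037  1.017  1.409 -1.892] p [ 0.8675 -0.3308  0.6065] r 0.9284
x [-0.452  0.349 -0.821] y [-0.168  0.871  0.463] z [ 0.876  0.347 -0.335] az z 21.6 dip 19.5 az p -20.9
```

```bash
cat > path.py <<'E'
from sol import *
import json
# rows from pose q to waypoints [(p, spin_total, nrows)], grip constant; dp in tool cm
def plan(q,wps,grip,dec=2,show=True):
    rows=[];q=np.array(q,float);L=np.array([2.57,2.57,3.14,3.14,3.14,3.14])*.7*.125;worst=0;qs=[q]
    P,B=pose(q)
    for p,sp,n in wps:
        p=np.array(p,float);P0=P.copy()
        for i in range(n):
            s=round(sp/n,3); tgt=P0+(p-P0)*(i+1)/n
            d=np.round(B.inv().apply(tgt-P)*100,dec); P=P+B.apply(d/100); B=B*Rz(s)
            x=least_squares(lambda x:err(x,P,B,.3),np.clip(q,lo+1e-4,hi-1e-4),bounds=(lo,hi)); 
            if np.linalg.norm(x.fun)>1e-3: print("UNREACH",len(rows),P.round(3),np.linalg.norm(x.fun).round(3),x.x.round(2))
            worst=max(worst,(abs(x.x-q)/L).max()); q=x.x; qs.append(q)
            rows.append({"dp":d.tolist(),"spin":s,"grip":grip})
    qs=np.array(qs)
    if show: print("n",len(rows),"speedfrac",worst.round(2),"qend",q.round(2),"min",qs.min(0).round(2),"max",qs.max(0).round(2))
    print(json.dumps(rows)); return q
E
cat > a.py <<'E'
from path import *
from workcell import ctrl
q=ctrl.observe()["joint_positions"]
q=plan(q,[((.66,-.12,.58),1.26,7),((.47,.02,.5),1.37,8),((.42,.04,.3),0,5)],9.1)
E
python3 a.py
```

```text
n 20 speedfrac 1.63 qend [-0.83 -0.08  2.56  1.64  1.08 -0.86] min [-0.83 -0.31  0.04  1.02  1.05 -1.92] max [-0.67  0.93  2.56  1.64  1.41  0.  ]
[{"dp": [2.7, 2.94, -1.43], "spin": 0.18, "grip": 9.1}, {"dp": [3.19, 2.42, -1.42], "spin": 0.18, "grip": 9.1}, {"dp": [3.56, 1.8, -1.43], "spin": 0.18, "grip": 9.1}, {"dp": [3.83, 1.14, -1.43], "spin": 0.18, "grip": 9.1}, {"dp": [3.97, 0.43, -1.43], "spin": 0.18, "grip": 9.1}, {"dp": [3.99, -0.29, -1.42], "spin": 0.18, "grip": 9.1}, {"dp": [3.87, -0.99, -1.43], "spin": 0.18, "grip": 9.1}, {"dp": [2.16, -1.94, -1.14], "spin": 0.171, "grip": 9.1}, {"dp": [1.79, -2.27, -1.14], "spin": 0.171, "grip": 9.1}, {"dp": [1.38, -2.55, -1.14], "spin": 0.171, "grip": 9.1}, {"dp": [0.93, -2.75, -1.14], "spin": 0.171, "grip": 9.1}, {"dp": [0.44, -2.86, -1.14], "spin": 0.171, "grip": 9.1}, {"dp": [-0.05, -2.9, -1.14], "spin": 0.171, "grip": 9.1}, {"dp": [-0.54, -2.85, -1.14], "spin": 0.171, "grip": 9.1}, {"dp": [-1.02, -2.72, -1.14], "spin": 0.171, "grip": 9.1}, {"dp": [-4.03, -0.74, 0.6], "spin": 0.0, "grip": 9.1}, {"dp": [-4.03, -0.74, 0.6], "spin": 0.0, "grip": 9.1}, {"dp": [-4.03, -0.74, 0.6], "spin": 0.0, "grip": 9.1}, {"dp": [-4.03, -0.75, 0.6], "spin": 0.0, "grip": 9.1}, {"dp": [-4.03, -0.74, 0.61], "spin": 0.0, "grip": 9.1}]
```

```bash
cat > a.py <<'E'
from path import *
from workcell import ctrl
q=ctrl.observe()["joint_positions"]
q=plan(q,[((.86,-.323,.606),.17,1),((.84,-.3,.604),.34,2),((.66,-.12,.58),.87,5),((.5,.01,.48),1.25,7),((.46,.02,.32),0,5)],9.1)
q=plan(q,[((.44,.047,.09),0,7),((.544,.089,.09),0,6),((.544,.089,.042),0,4)],9.1)
E
python3 a.py
```

```text
n 20 speedfrac 1.03 qend [-0.75 -0.04  2.43  1.65  1.02 -0.76] min [-0.75 -0.22  0.04  1.02  0.99 -1.89] max [-0.67  0.93  2.43  1.65  1.41 -0.08]
[{"dp": [0.65, 0.78, -0.38], "spin": 0.17, "grip": 9.1}, {"dp": [1.11, 0.95, -0.44], "spin": 0.17, "grip": 9.1}, {"dp": [1.26, 0.74, -0.44], "spin": 0.17, "grip": 9.1}, {"dp": [4.58, 1.47, -1.75], "spin": 0.174, "grip": 9.1}, {"dp": [4.76, 0.66, -1.74], "spin": 0.174, "grip": 9.1}, {"dp": [4.8, -0.18, -1.75], "spin": 0.174, "grip": 9.1}, {"dp": [4.7, -1.01, -1.74], "spin": 0.174, "grip": 9.1}, {"dp": [4.46, -1.81, -1.75], "spin": 0.174, "grip": 9.1}, {"dp": [1.86, -2.55, -0.88], "spin": 0.179, "grip": 9.1}, {"dp": [1.37, -2.83, -0.88], "spin": 0.179, "grip": 9.1}, {"dp": [0.84, -3.04, -0.88], "spin": 0.179, "grip": 9.1}, {"dp": [0.3, -3.14, -0.88], "spin": 0.179, "grip": 9.1}, {"dp": [-0.28, -3.14, -0.88], "spin": 0.179, "grip": 9.1}, {"dp": [-0.82, -3.04, -0.89], "spin": 0.179, "grip": 9.1}, {"dp": [-1.36, -2.85, -0.88], "spin": 0.179, "grip": 9.1}, {"dp": [-3.24, -0.47, 0.44], "spin": 0.0, "grip": 9.1}, {"dp": [-3.24, -0.46, 0.44], "spin
[... 795 characters left out ...]
14, -0.45, 0.98], "spin": 0.0, "grip": 9.1}, {"dp": [-3.14, -0.45, 0.98], "spin": 0.0, "grip": 9.1}, {"dp": [-3.14, -0.45, 0.99], "spin": 0.0, "grip": 9.1}, {"dp": [0.63, -0.01, 1.76], "spin": 0.0, "grip": 9.1}, {"dp": [0.62, -0.02, 1.76], "spin": 0.0, "grip": 9.1}, {"dp": [0.63, -0.01, 1.76], "spin": 0.0, "grip": 9.1}, {"dp": [0.62, -0.02, 1.76], "spin": 0.0, "grip": 9.1}, {"dp": [0.63, -0.01, 1.77], "spin": 0.0, "grip": 9.1}, {"dp": [0.63, -0.02, 1.76], "spin": 0.0, "grip": 9.1}, {"dp": [-1.13, 0.01, 0.4], "spin": 0.0, "grip": 9.1}, {"dp": [-1.13, 0.0, 0.4], "spin": 0.0, "grip": 9.1}, {"dp": [-1.13, 0.01, 0.4], "spin": 0.0, "grip": 9.1}, {"dp": [-1.14, 0.0, 0.4], "spin": 0.0, "grip": 9.1}]
```

Call:
send_rows:
  commands:
    - {"dp":[0.65,0.78,-0.38],"spin":0.17,"grip":9.1}
    - {"dp":[1.11,0.95,-0.44],"spin":0.17,"grip":9.1}
    - {"dp":[1.26,0.74,-0.44],"spin":0.17,"grip":9.1}
    - {"dp":[4.58,1.47,-1.75],"spin":0.174,"grip":9.1}
    - {"dp":[4.76,0.66,-1.74],"spin":0.174,"grip":9.1}
    - {"dp":[4.8,-0.18,-1.75],"spin":0.174,"grip":9.1}
    - {"dp":[4.7,-1.01,-1.74],"spin":0.174,"grip":9.1}
    - {"dp":[4.46,-1.81,-1.75],"spin":0.174,"grip":9.1}
    - {"dp":[1.86,-2.55,-0.88],"spin":0.179,"grip":9.1}
    - {"dp":[1.37,-2.83,-0.88],"spin":0.179,"grip":9.1}
    - {"dp":[0.84,-3.04,-0.88],"spin":0.179,"grip":9.1}
    - {"dp":[0.3,-3.14,-0.88],"spin":0.179,"grip":9.1}
    - {"dp":[-0.28,-3.14,-0.88],"spin":0.179,"grip":9.1}
    - {"dp":[-0.82,-3.04,-0.89],"spin":0.179,"grip":9.1}
    - {"dp":[-1.36,-2.85,-0.88],"spin":0.179,"grip":9.1}
    - {"dp":[-3.24,-0.47,0.44],"spin":0.0,"grip":9.1}
    - {"dp":[-3.24,-0.46,0.44],"spin":0.0,"grip":9.1}
    - {"dp":[-3.24,-0.47,0.44],"spin":0.0,"grip":9.1}
    - {"dp":[-3.25,-0.46,0.44],"spin":0.0,"grip":9.1}
    - {"dp":[-3.24,-0.47,0.44],"spin":0.0,"grip":9.1}

```text
clock: 20.42
tool_pos: [0.4592, 0.0171, 0.3186]
eef_rot: [0.803, 0.154, 0.566, -0.107]
contact_force: [-0.2, -0.2, -0.3]
gripper_width: 0.0912
grasp_force: 0.0
```

```bash
python3 o.py
cat > a.py <<'E'
from path import *
from workcell import ctrl
o=ctrl.observe(); M=R.from_quat(o["eef_rot"]).as_matrix()
phi=np.arctan2(-M[2,1],-M[2,0]); phi=(phi+np.pi/2)%np.pi-np.pi/2  # spin making tool y level
print("level spin",phi.round(3))
z=M[:,2]; g=np.array([.547,.090,.044])-.003*z
q=plan(o["joint_positions"],[((.475,.055,.11),phi,6),((g[0],g[1],.085),0,4),((g[0],g[1],.043),0,3)],9.1)
E
python3 a.py
```

```text
20.43 q [-0.763 -0.039  2.435  1.643  1.031 -0.772] p [0.4592 0.0171 0.3186] r 0.4595
x [0.312 0.126 0.942] y [ 0.368 -0.93   0.002] z [ 0.876  0.346 -0.336] az z 21.6 dip 19.7 az p 2.1
level spin 0.002
n 13 speedfrac 0.78 qend [-0.32  1.01  2.42  2.49  1.45 -1.76] min [-0.76 -0.04  2.42  1.64  1.03 -1.88] max [-0.32  1.01  2.64  2.49  1.46 -0.77]
[{"dp": [-3.11, -0.5, 1.62], "spin": 0.0, "grip": 9.1}, {"dp": [-3.11, -0.49, 1.62], "spin": 0.0, "grip": 9.1}, {"dp": [-3.12, -0.5, 1.62], "spin": 0.0, "grip": 9.1}, {"dp": [-3.11, -0.49, 1.62], "spin": 0.0, "grip": 9.1}, {"dp": [-3.11, -0.5, 1.61], "spin": 0.0, "grip": 9.1}, {"dp": [-3.11, -0.5, 1.62], "spin": 0.0, "grip": 9.1}, {"dp": [0.06, -0.15, 2.02], "spin": 0.0, "grip": 9.1}, {"dp": [0.06, -0.15, 2.03], "spin": 0.0, "grip": 9.1}, {"dp": [0.05, -0.15, 2.02], "spin": 0.0, "grip": 9.1}, {"dp": [0.06, -0.15, 2.03], "spin": 0.0, "grip": 9.1}, {"dp": [-1.32, -0.0, 0.47], "spin": 0.0, "grip": 9.1}, {"dp": [-1.32, -0.01, 0.47], "spin": 0.0, "grip": 9.1}, {"dp": [-1.31, -0.0, 0.47], "spin": 0.0, "grip": 9.1}]
```

Call:
send_rows:
  commands:
    - {"dp":[-3.11,-0.5,1.62],"spin":0.0,"grip":9.1}
    - {"dp":[-3.11,-0.49,1.62],"spin":0.0,"grip":9.1}
    - {"dp":[-3.12,-0.5,1.62],"spin":0.0,"grip":9.1}
    - {"dp":[-3.11,-0.49,1.62],"spin":0.0,"grip":9.1}
    - {"dp":[-3.11,-0.5,1.61],"spin":0.0,"grip":9.1}
    - {"dp":[-3.11,-0.5,1.62],"spin":0.0,"grip":9.1}
    - {"dp":[0.06,-0.15,2.02],"spin":0.0,"grip":9.1}
    - {"dp":[0.06,-0.15,2.03],"spin":0.0,"grip":9.1}
    - {"dp":[0.05,-0.15,2.02],"spin":0.0,"grip":9.1}
    - {"dp":[0.06,-0.15,2.03],"spin":0.0,"grip":9.1}
    - {"dp":[-1.32,-0.0,0.47],"spin":0.0,"grip":9.1}
    - {"dp":[-1.32,-0.01,0.47],"spin":0.0,"grip":9.1}
    - {"dp":[-1.31,-0.0,0.47],"spin":0.0,"grip":9.1}

```text
clock: 22.05
tool_pos: [0.545, 0.0897, 0.0432]
eef_rot: [0.803, 0.154, 0.566, -0.108]
contact_force: [0.5, -0.9, -0.1]
gripper_width: 0.0906
grasp_force: 0.0
```

```bash
python3 o.py;  python3 - <<'E'
from h import *
g=ctrl.grab_frame("side"); a=g["frame"][...,::-1]; b=ctrl.grab_frame("top")["frame"][...,::-1]
c=np.hstack([cv2.resize(a[140:270,180:310],(390,390)),cv2.resize(b[150:280,170:300],(390,390))]); cv2.imwrite("pics/g1.png",c)
E
```

```text
22.05 q [-0.317  1.006  2.422  2.489  1.452 -1.755] p [0.545  0.0897 0.0432] r 0.5523
x [0.312 0.125 0.942] y [ 0.37  -0.929  0.001] z [ 0.875  0.348 -0.336] az z 21.7 dip 19.7 az p 9.3
```

View pics/g1.png

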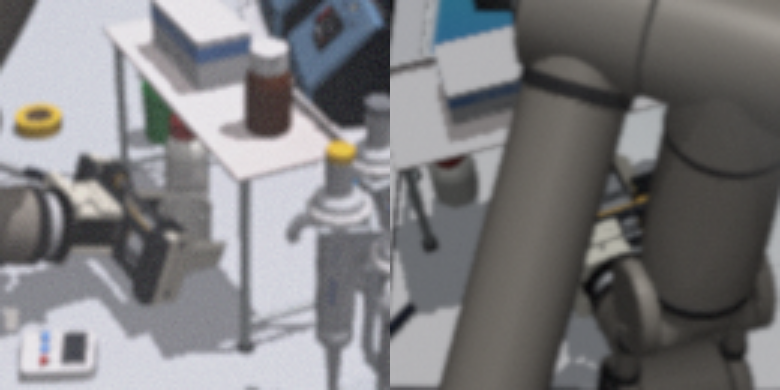

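The picture shows the open gripper straddling the beaker (left half, about (195,240)), with the riser, bottles and timer untouched. Now I'll close it.

Call:
send_rows:
  commands:
    - {"dp":[0,0,0],"spin":0,"grip":6.5}
    - {"dp":[0,0,0],"spin":0,"grip":4.5}
    - {"dp":[0,0,0],"spin":0,"grip":4.5}
    - {"dp":[0,0,0],"spin":0,"grip":4.5}
    - {"dp":[0,0,0],"spin":0,"grip":4.5}
  newtons: 25

```text
clock: 22.78
tool_pos: [0.5448, 0.0898, 0.0442]
eef_rot: [0.802, 0.154, 0.566, -0.108]
contact_force: [-0.1, -1.0, 0.9]
gripper_width: 0.0523
grasp_force: 24.9
```

```bash
cat > a.py <<'E'
from path import *
from workcell import ctrl
o=ctrl.observe(); p=o["tool_pos"]; print(o["gripper_width"],o["grasp_force"])
# lift, back out, up, over to beside the jar
q=plan(o["joint_positions"],[((p[0],p[1],.075),0,3),((.475,.062,.085),0,4),((.475,.04,.17),0,3),((.46,-.15,.22),0,6)],4.5)
E
python3 a.py
```

```text
0.05233001796617351 24.897862382495077
n 16 speedfrac 0.63 qend [-1.14  0.42  2.31  1.48  1.24 -1.14] min [-1.14  0.42  2.31  1.48  1.19 -1.95] max [-0.32  1.    2.64  2.49  1.54 -1.14]
[{"dp": [0.97, -0.0, -0.35], "spin": 0.0, "grip": 4.5}, {"dp": [0.98, -0.0, -0.35], "spin": 0.0, "grip": 4.5}, {"dp": [0.97, -0.0, -0.35], "spin": 0.0, "grip": 4.5}, {"dp": [-0.39, 0.0, -1.85], "spin": 0.0, "grip": 4.5}, {"dp": [-0.4, 0.0, -1.86], "spin": 0.0, "grip": 4.5}, {"dp": [-0.39, 0.0, -1.85], "spin": 0.0, "grip": 4.5}, {"dp": [-0.39, 0.0, -1.85], "spin": 0.0, "grip": 4.5}, {"dp": [2.58, 0.68, -1.2], "spin": 0.0, "grip": 4.5}, {"dp": [2.57, 0.69, -1.21], "spin": 0.0, "grip": 4.5}, {"dp": [2.58, 0.68, -1.2], "spin": 0.0, "grip": 4.5}, {"dp": [0.32, 2.85, -1.6], "spin": 0.0, "grip": 4.5}, {"dp": [0.31, 2.85, -1.6], "spin": 0.0, "grip": 4.5}, {"dp": [0.32, 2.85, -1.6], "spin": 0.0, "grip": 4.5}, {"dp": [0.31, 2.85, -1.6], "spin": 0.0, "grip": 4.5}, {"dp": [0.32, 2.85, -1.6], "spin": 0.0, "grip": 4.5}, {"dp": [0.31, 2.85, -1.6], "spin": 0.0, "grip": 4.5}]
```

Call:
send_rows:
  commands:
    - {"dp":[0.97,0,-0.35],"spin":0,"grip":4.5}
    - {"dp":[0.98,0,-0.35],"spin":0,"grip":4.5}
    - {"dp":[0.97,0,-0.35],"spin":0,"grip":4.5}
    - {"dp":[-0.39,0,-1.85],"spin":0,"grip":4.5}
    - {"dp":[-0.4,0,-1.86],"spin":0,"grip":4.5}
    - {"dp":[-0.39,0,-1.85],"spin":0,"grip":4.5}
    - {"dp":[-0.39,0,-1.85],"spin":0,"grip":4.5}
    - {"dp":[2.58,0.68,-1.2],"spin":0,"grip":4.5}
    - {"dp":[2.57,0.69,-1.21],"spin":0,"grip":4.5}
    - {"dp":[2.58,0.68,-1.2],"spin":0,"grip":4.5}
    - {"dp":[0.32,2.85,-1.6],"spin":0,"grip":4.5}
    - {"dp":[0.31,2.85,-1.6],"spin":0,"grip":4.5}
    - {"dp":[0.32,2.85,-1.6],"spin":0,"grip":4.5}
    - {"dp":[0.31,2.85,-1.6],"spin":0,"grip":4.5}
    - {"dp":[0.32,2.85,-1.6],"spin":0,"grip":4.5}
    - {"dp":[0.31,2.85,-1.6],"spin":0,"grip":4.5}

```text
clock: 24.78
tool_pos: [0.4593, -0.1505, 0.2205]
eef_rot: [0.803, 0.154, 0.565, -0.108]
contact_force: [0.2, -0.4, -3.5]
gripper_width: 0.0522
grasp_force: 25.0
```

```bash
cat > a.py <<'E'
from path import *
from workcell import ctrl
# beaker geometry in tool frame: at grasp tool x up comp; axis dir u (tool frame) = world up
o=ctrl.observe(); B=R.from_quat(o["eef_rot"]); print(o["tool_pos"].round(4),o["gripper_width"],o["contact_force"].round(1))
u=B.inv().apply([0,0,1]); c=np.array([0,0,.003]) # grasp point, ~44mm above foot
G=.044-.001
jar=np.array([.448,-.3335])
for sp in np.arange(0,2.61,.2):
    A=B*Rz(sp); ax=A.apply(u); off=A.apply(c)
    rim=off+ax*(.069-G); foot=off-ax*G
    # lowest rim point
    dn=-(np.array([0,0,1])-ax*ax[2]); dn=dn/np.linalg.norm(dn) if sp>.01 else dn*0
    low=rim+dn*.028; side=off+dn*.0265
    print(round(sp,1),"tilt",np.degrees(np.arccos(ax[2])).round(0),"rim",rim.round(3),"low",low.round(3),"foot",foot.round(3))
E
python3 a.py
```

```text
[ 0.4593 -0.1505  0.2205] 0.05215208707053186 [ 0.2 -0.4 -3.5]
0.0 tilt nan rim [0.003 0.001 0.025] low [0.003 0.001 0.025] foot [ 0.003  0.001 -0.044]
0.2 tilt 11.0 rim [ 0.004 -0.004  0.025] low [ 0.014 -0.029  0.019] foot [-0.     0.009 -0.043]
0.4 tilt 22.0 rim [ 0.006 -0.008  0.023] low [ 0.013 -0.033  0.013] foot [-0.002  0.016 -0.041]
0.6 tilt 32.0 rim [ 0.006 -0.012  0.021] low [ 0.013 -0.035  0.006] foot [-0.004  0.023 -0.037]
0.8 tilt 43.0 rim [ 0.007 -0.016  0.018] low [ 0.012 -0.036 -0.001] foot [-0.004  0.03  -0.032]
1.0 tilt 54.0 rim [ 0.007 -0.019  0.014] low [ 0.01  -0.036 -0.008] foot [-0.004  0.035 -0.026]
1.2 tilt 64.0 rim [ 0.006 -0.022  0.01 ] low [ 0.008 -0.034 -0.015] foot [-0.003  0.039 -0.02 ]
1.4 tilt 75.0 rim [ 0.005 -0.024  0.006] low [ 0.006 -0.031 -0.021] foot [-0.002  0.042 -0.012]
1.6 tilt 85.0 rim [ 0.004 -0.025  0.001] low [ 0.004 -0.027 -0.027] foot [ 0.001  0.044 -0.005]
1.8 tilt 95.0 rim [ 0.002 -0.025 -0.003] low [ 0.002 -0.022 -0.031] foot [0.004 0.044 0.003]
2.0 tilt 105.0 rim [-0.    -0.024 -0.008] low [ 0.001 -0.017 -0.035] foot [0.007 0.042 0.01 ]
2.2 tilt 114.0 rim [-0.002 -0.022 -0.012] low [ 0.    -0.011 -0.037] foot [0.011 0.039 0.017]
2.4 tilt 123.0 rim [-0.005 -0.02  -0.015] low [ 0.    -0.005 -0.039] foot [0.015 0.035 0.022]
2.6 tilt 130.0 rim [-0.007 -0.016 -0.018] low [ 0.002 -0.001 -0.039] foot [0.018 0.03  0.027]a.py:14: RuntimeWarning: invalid value encountered in arccos
  print(round(sp,1),"tilt",np.degrees(np.arccos(ax[2])).round(0),"rim",rim.round(3),"low",low.round(3),"foot",foot.round(3))
```

```bash
cat > a.py <<'E'
from path import *
from workcell import ctrl
o=ctrl.observe()
q=plan(o["joint_positions"],[((.447,-.24,.16),.2,3),((.447,-.303,.13),.5,4),((.447,-.305,.13),1.1,11),((.447,-.318,.13),.3,2)],4.5)
q=plan(q,[((.447,-.32,.13),.34,2)],4.5)
E
python3 a.py
```

```text
n 20 speedfrac 0.59 qend [-1.32  0.74  1.98  1.31  1.31  0.96] min [-1.32  0.41  1.98  1.31  1.24 -1.13] max [-1.14  0.74  2.31  1.47  1.31  0.96]
[{"dp": [-2.4, 2.62, -0.72], "spin": 0.067, "grip": 4.5}, {"dp": [-2.22, 2.77, -0.72], "spin": 0.067, "grip": 4.5}, {"dp": [-2.03, 2.92, -0.71], "spin": 0.067, "grip": 4.5}, {"dp": [-0.59, 1.61, -0.3], "spin": 0.125, "grip": 4.5}, {"dp": [-0.39, 1.68, -0.29], "spin": 0.125, "grip": 4.5}, {"dp": [-0.18, 1.71, -0.3], "spin": 0.125, "grip": 4.5}, {"dp": [0.04, 1.72, -0.29], "spin": 0.125, "grip": 4.5}, {"dp": [0.01, 0.01, -0.01], "spin": 0.1, "grip": 4.5}, {"dp": [0.01, 0.02, -0.0], "spin": 0.1, "grip": 4.5}, {"dp": [0.01, 0.01, -0.01], "spin": 0.1, "grip": 4.5}, {"dp": [0.01, 0.01, -0.01], "spin": 0.1, "grip": 4.5}, {"dp": [0.02, 0.01, -0.0], "spin": 0.1, "grip": 4.5}, {"dp": [0.01, 0.01, -0.01], "spin": 0.1, "grip": 4.5}, {"dp": [0.02, 0.0, -0.01], "spin": 0.1, "grip": 4.5}, {"dp": [0.02, 0.01, -0.0], "spin": 0.1, "grip": 4.5}, {"dp": [0.01, 0.0, -0.01], "spin": 0.1, "grip": 4.5}, {"dp": [0.02, 0.0, -0.01], "spin": 0.1, "grip": 4.5}, {"dp": [0.02, 0.0, -0.0], "spin": 0.1, "grip": 4.5}, {"dp": [0.61, -0.06, -0.23], "spin": 0.15, "grip": 4.5}, {"dp": [0.59, -0.14, -0.22], "spin": 0.15, "grip": 4.5}]
n 2 speedfrac 0.63 qend [-1.32  0.74  1.97  1.31  1.31  1.3 ] min [-1.32  0.74  1.97  1.31  1.31  0.96] max [-1.32  0.74  1.98  1.31  1.31  1.3 ]
[{"dp": [0.08, -0.04, -0.04], "spin": 0.17, "grip": 4.5}, {"dp": [0.08, -0.05, -0.03], "spin": 0.17, "grip": 4.5}]
```

Call:
send_rows:
  commands:
    - {"dp":[-2.4,2.62,-0.72],"spin":0.067,"grip":4.5}
    - {"dp":[-2.22,2.77,-0.72],"spin":0.067,"grip":4.5}
    - {"dp":[-2.03,2.92,-0.71],"spin":0.067,"grip":4.5}
    - {"dp":[-0.59,1.61,-0.3],"spin":0.125,"grip":4.5}
    - {"dp":[-0.39,1.68,-0.29],"spin":0.125,"grip":4.5}
    - {"dp":[-0.18,1.71,-0.3],"spin":0.125,"grip":4.5}
    - {"dp":[0.04,1.72,-0.29],"spin":0.125,"grip":4.5}

```text
clock: 25.65
tool_pos: [0.4475, -0.3024, 0.1293]
eef_rot: [0.807, -0.133, 0.493, -0.297]
contact_force: [-0.2, -0.5, -2.9]
gripper_width: 0.0524
grasp_force: 25.0
```

```bash
python3 o.py
python3 - <<'E'
from h import *
g=ctrl.grab_frame("side"); a=g["frame"][...,::-1]
cv2.imwrite("pics/g2.png",cv2.resize(a[230:384,140:300],None,fx=3,fy=3))
E
```

```text
25.65 q [-1.307  0.736  2.017  1.332  1.296 -0.464] p [ 0.4475 -0.3024  0.1293] r 0.5401
x [ 0.478 -0.507  0.717] y [ 0.079 -0.789 -0.61 ] z [ 0.875  0.348 -0.337] az z 21.7 dip 19.7 az p -34.1
```

View pics/g2.png

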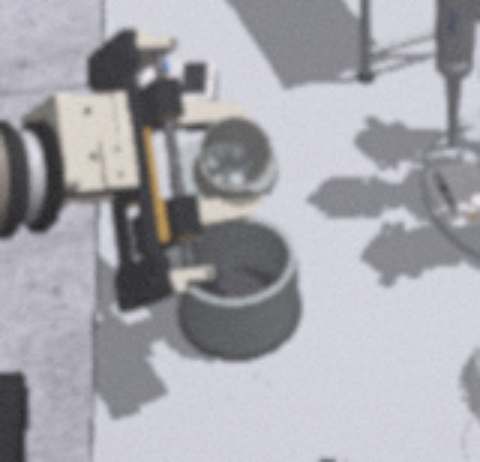

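The picture shows the tilted beaker at (235,160) with balls in it, just above and behind the open jar at (240,270). Now I'll pour.

Call:
send_rows:
  commands:
    - {"dp":[0,0,0],"spin":0.1,"grip":4.5}
    - {"dp":[0,0,0],"spin":0.1,"grip":4.5}
    - {"dp":[0,0,0],"spin":0.1,"grip":4.5}
    - {"dp":[0,0,0],"spin":0.1,"grip":4.5}
    - {"dp":[0,0,0],"spin":0.1,"grip":4.5}
    - {"dp":[0,0,0],"spin":0.1,"grip":4.5}
    - {"dp":[0,0,0],"spin":0.1,"grip":4.5}
    - {"dp":[0,0,0],"spin":0.1,"grip":4.5}
    - {"dp":[0,0,0],"spin":0.1,"grip":4.5}
    - {"dp":[0,0,0],"spin":0.1,"grip":4.5}
    - {"dp":[0,0,0],"spin":0.1,"grip":4.5}
    - {"dp":[0.61,-0.06,-0.23],"spin":0.15,"grip":4.5}
    - {"dp":[0.59,-0.14,-0.22],"spin":0.15,"grip":4.5}
    - {"dp":[0.1,0,0],"spin":0.17,"grip":4.5}
    - {"dp":[0.1,0,0],"spin":0.17,"grip":4.5}
    - {"dp":[0,0,0],"spin":0,"grip":4.5}
    - {"dp":[0,0,0],"spin":0,"grip":4.5}

```text
clock: 27.82
tool_pos: [0.4479, -0.3165, 0.1284]
eef_rot: [-0.422, 0.7, -0.093, 0.569]
contact_force: [-0.8, -0.1, -1.2]
gripper_width: 0.0523
grasp_force: 24.9
```

```bash
python3 o.py
cat > a.py <<'E'
from path import *
from workcell import ctrl
o=ctrl.observe(); p=o["tool_pos"]; print("F",o["contact_force"].round(1))
# up, then spin back by total 2.44
q=plan(o["joint_positions"],[((p[0],p[1]+.01,.17),-.7,4),((.42,-.28,.2),-.72,4),((.385,-.24,.2),-1.02,6)],4.5)
E
python3 a.py;  python3 - <<'E'
from h import *
g=ctrl.grab_frame("side"); a=g["frame"][...,::-1]
cv2.imwrite("pics/g3.png",cv2.resize(a[230:384,140:300],None,fx=3,fy=3))
E
```

```text
27.82 q [-1.315  0.747  1.981  1.319  1.306  1.292] p [ 0.4479 -0.3165  0.1284] r 0.5485
x [ 0.002 -0.697 -0.717] y [-0.484  0.627 -0.61 ] z [ 0.875  0.349 -0.336] az z 21.7 dip 19.6 az p -35.2
F [-0.8 -0.1 -1.2]
n 14 speedfrac 0.68 qend [-1.43  0.51  2.22  1.22  1.35 -1.16] min [-1.43  0.51  1.98  1.22  1.31 -1.16] max [-1.31  0.75  2.22  1.32  1.35  1.29]
[{"dp": [-0.92, -0.48, -0.26], "spin": -0.175, "grip": 4.5}, {"dp": [-0.83, -0.63, -0.27], "spin": -0.175, "grip": 4.5}, {"dp": [-0.7, -0.76, -0.26], "spin": -0.175, "grip": 4.5}, {"dp": [-0.56, -0.88, -0.27], "spin": -0.175, "grip": 4.5}, {"dp": [-0.96, -0.42, -0.63], "spin": -0.18, "grip": 4.5}, {"dp": [-0.86, -0.58, -0.63], "spin": -0.18, "grip": 4.5}, {"dp": [-0.75, -0.73, -0.63], "spin": -0.18, "grip": 4.5}, {"dp": [-0.6, -0.85, -0.63], "spin": -0.18, "grip": 4.5}, {"dp": [-0.76, -0.36, -0.28], "spin": -0.17, "grip": 4.5}, {"dp": [-0.7, -0.48, -0.28], "spin": -0.17, "grip": 4.5}, {"dp": [-0.6, -0.58, -0.28], "spin": -0.17, "grip": 4.5}, {"dp": [-0.49, -0.69, -0.28], "spin": -0.17, "grip": 4.5}, {"dp": [-0.37, -0.75, -0.27], "spin": -0.17, "grip": 4.5}, {"dp": [-0.24, -0.81, -0.28], "spin": -0.17, "grip": 4.5}]
```

View pics/g3.png

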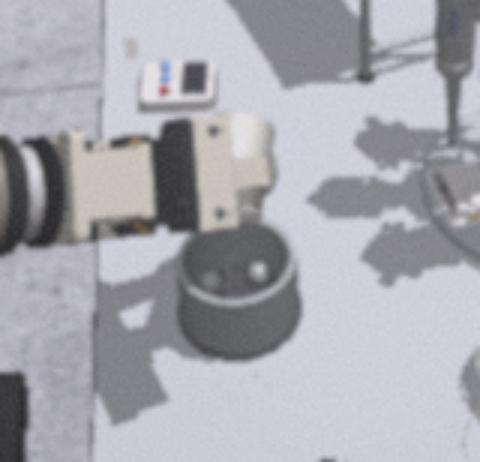

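The picture shows balls in the jar at (210,278) and (257,268), with none on the bench. The measured load also dropped by about 1.7 N, so the beaker is empty. Next I'll carry it back and stand it in front of the riser.

```bash
cat > a.py <<'E'
from path import *
from workcell import ctrl
o=ctrl.observe(); p=o["tool_pos"]; M=R.from_quat(o["eef_rot"]).as_matrix()
t=np.arctan2(-M[2,1],-M[2,0]); c=[t+k*np.pi for k in(-2,-1,0,1)]; sp=min(c,key=lambda s:abs(s+2.45)); print("level spin",np.round(sp,3))
q=plan(o["joint_positions"],[((p[0],p[1]+.01,.17),sp*4/14,4),((.47,-.15,.2),sp*5/14,5),((.503,.039,.14),sp*5/14,6),((.503,.039,.0445),0,5)],4.5)
E
python3 a.py
```

```text
level spin -2.438
n 20 speedfrac 0.84 qend [-0.56  1.06  2.51  2.27  1.5  -1.92] min [-1.31  0.48  1.98  1.3   1.19 -1.92] max [-0.56  1.06  2.55  2.27  1.5   1.29]
[{"dp": [-0.93, -0.48, -0.26], "spin": -0.174, "grip": 4.5}, {"dp": [-0.83, -0.63, -0.27], "spin": -0.174, "grip": 4.5}, {"dp": [-0.7, -0.76, -0.26], "spin": -0.174, "grip": 4.5}, {"dp": [-0.57, -0.88, -0.27], "spin": -0.174, "grip": 4.5}, {"dp": [-2.89, -0.61, 1.28], "spin": -0.174, "grip": 4.5}, {"dp": [-2.74, -1.1, 1.27], "spin": -0.174, "grip": 4.5}, {"dp": [-2.51, -1.56, 1.28], "spin": -0.174, "grip": 4.5}, {"dp": [-2.21, -1.97, 1.27], "spin": -0.174, "grip": 4.5}, {"dp": [-1.82, -2.32, 1.28], "spin": -0.174, "grip": 4.5}, {"dp": [-2.33, -1.46, 1.91], "spin": -0.145, "grip": 4.5}, {"dp": [-2.09, -1.79, 1.92], "spin": -0.145, "grip": 4.5}, {"dp": [-1.81, -2.06, 1.91], "spin": -0.145, "grip": 4.5}, {"dp": [-1.5, -2.31, 1.92], "spin": -0.145, "grip": 4.5}, {"dp": [-1.14, -2.5, 1.91], "spin": -0.145, "grip": 4.5}, {"dp": [-0.78, -2.64, 1.92], "spin": -0.145, "grip": 4.5}, {"dp": [-1.8, 0.0, 0.64], "spin": 0.0, "grip": 4.5}, {"dp": [-1.8, 0.01, 0.64], "spin": 0.0, "grip": 4.5}, {"dp": [-1.79, -0.0, 0.64], "spin": 0.0, "grip": 4.5}, {"dp": [-1.8, 0.0, 0.65], "spin": 0.0, "grip": 4.5}, {"dp": [-1.8, 0.0, 0.64], "spin": 0.0, "grip": 4.5}]
```

Call:
send_rows:
  commands:
    - {"dp":[-0.93,-0.48,-0.26],"spin":-0.174,"grip":4.5}
    - {"dp":[-0.83,-0.63,-0.27],"spin":-0.174,"grip":4.5}
    - {"dp":[-0.7,-0.76,-0.26],"spin":-0.174,"grip":4.5}
    - {"dp":[-0.57,-0.88,-0.27],"spin":-0.174,"grip":4.5}
    - {"dp":[-2.89,-0.61,1.28],"spin":-0.174,"grip":4.5}
    - {"dp":[-2.74,-1.1,1.27],"spin":-0.174,"grip":4.5}
    - {"dp":[-2.51,-1.56,1.28],"spin":-0.174,"grip":4.5}
    - {"dp":[-2.21,-1.97,1.27],"spin":-0.174,"grip":4.5}
    - {"dp":[-1.82,-2.32,1.28],"spin":-0.174,"grip":4.5}
    - {"dp":[-2.33,-1.46,1.91],"spin":-0.145,"grip":4.5}
    - {"dp":[-2.09,-1.79,1.92],"spin":-0.145,"grip":4.5}
    - {"dp":[-1.81,-2.06,1.91],"spin":-0.145,"grip":4.5}
    - {"dp":[-1.5,-2.31,1.92],"spin":-0.145,"grip":4.5}
    - {"dp":[-1.14,-2.5,1.91],"spin":-0.145,"grip":4.5}
    - {"dp":[-0.78,-2.64,1.92],"spin":-0.145,"grip":4.5}
    - {"dp":[-1.8,0.0,0.64],"spin":0.0,"grip":4.5}
    - {"dp":[-1.8,0.01,0.64],"spin":0.0,"grip":4.5}
    - {"dp":[-1.79,0,0.64],"spin":0.0,"grip":4.5}
    - {"dp":[-1.5,0.0,0.54],"spin":0.0,"grip":4.5}

```text
clock: 30.25
tool_pos: [0.5036, 0.0389, 0.067]
eef_rot: [0.803, 0.153, 0.566, -0.109]
contact_force: [0.3, -0.4, -0.5]
gripper_width: 0.0524
grasp_force: 25.0
```

```bash
python3 o.py; python3 -c "
from workcell import ctrl;print(ctrl.observe()['contact_force'])"
```

```text
30.25 q [-0.564  0.983  2.528  2.268  1.457 -1.866] p [0.5036 0.0389 0.067 ] r 0.5051
x [0.313 0.122 0.942] y [ 0.369 -0.93  -0.002] z [ 0.875  0.348 -0.336] az z 21.7 dip 19.6 az p 4.4
[ 0.32417821 -0.44472645 -0.49218596]
```

Call:
send_rows:
  commands:
    - {"dp":[-1.2,0,0.43],"spin":0,"grip":4.5}
    - {"dp":[-0.6,0,0.21],"spin":0,"grip":4.5}
    - {"dp":[-0.3,0,0.1],"spin":0,"grip":4.5}
    - {"dp":[0,0,0],"spin":0,"grip":4.5}

```text
clock: 30.75
tool_pos: [0.5033, 0.039, 0.0456]
eef_rot: [0.803, 0.152, 0.566, -0.11]
contact_force: [0.4, -0.6, -0.2]
gripper_width: 0.0525
grasp_force: 25.0
```

```bash
python3 -c "
from workcell import ctrl;o=ctrl.observe();print(o['contact_force'],o['tool_pos'])"
```

```text
[ 0.43992301 -0.60245149 -0.22856116] [0.50331651 0.03901314 0.04558139]
```

Call:
send_rows:
  commands:
    - {"dp":[-0.12,0,0.04],"spin":0,"grip":4.5}
    - {"dp":[0,0,0],"spin":0,"grip":7}
    - {"dp":[0,0,0],"spin":0,"grip":9.1}
    - {"dp":[0,0,0],"spin":0,"grip":9.1}
    - {"dp":[0,0,0],"spin":0,"grip":9.1}
    - {"dp":[1.2,0,-0.4],"spin":0,"grip":9.1}
    - {"dp":[2.4,0,-0.8],"spin":0,"grip":9.1}
    - {"dp":[2.4,0,-0.8],"spin":0,"grip":9.1}
    - {"dp":[2.4,0,-2.2],"spin":0,"grip":9.1}

```text
clock: 31.88
tool_pos: [0.4928, 0.0348, 0.138]
eef_rot: [0.803, 0.152, 0.566, -0.11]
contact_force: [0.1, 0.9, 1.3]
gripper_width: 0.0912
grasp_force: 0.0
```

```bash
python3 o.py
cat > m.py <<'E'
from h import *
from scipy.optimize import least_squares
def circ(p,r,x0):
    f=lambda c:np.hypot(p[:,0]-c[0],p[:,1]-c[1])-r
    s=least_squares(f,x0,loss="soft_l1",f_scale=.002); return s.x.round(4),np.median(abs(f(s.x))).round(4)
def meas(Q,tag):
    sel=lambda c,R_,z0,z1:Q[(np.hypot(Q[:,0]-c[0],Q[:,1]-c[1])<R_)&(Q[:,2]>z0)&(Q[:,2]<z1)]
    j=(.448,-.3335)
    a=sel(j,.055,.015,.05); a=a[np.hypot(a[:,0]-j[0],a[:,1]-j[1])>.0425]; print(tag,"jar wall",len(a),circ(a,.046,j))
    a=sel(j,.055,.055,.066); print(" rim",len(a),circ(a,.043,j),"z",np.median(a[:,2]).round(4))
    l=(.446,-.185)
    a=sel(l,.06,.010,.021); 
    if len(a)>20:
        (cx,cy),r=cv2.minEnclosingCircle(np.ascontiguousarray(a[:,:2],dtype=np.float32)); print(" disc",len(a),np.round([cx,cy,r],4),"mean",a.mean(0).round(4))
    a=sel(l,.02,.037,.05); b=sel(l,.022,.024,.037)
    if len(a): print(" knob top",len(a),((np.percentile(a,2,axis=0)+np.percentile(a,98,axis=0))/2).round(4), "side",circ(b,.015,l) if len(b)>5 else "")
if __name__=="__main__":
    for n in("side","top"):
        g=ctrl.grab_frame(n); P=cloud(g); np.save(n+"1.npy",P); cv2.imwrite(f"pics/{n}1.png",g["frame"][...,::-1]); meas(P[~np.isnan(P[...,0])],n)
    P=np.load("top0.npy"); meas(P[~np.isnan(P[...,0])],"top0")
    P=np.load("side0.npy"); meas(P[~np.isnan(P[...,0])],"side0")
    a=cv2.imread("pics/side1.png");cv2.imwrite("pics/g4.png",cv2.resize(a[150:384,140:300],None,fx=2.5,fy=2.5))
E
python3 m.py
```

```text
31.88 q [-0.604  0.709  2.57   2.193  1.307 -1.685] p [0.4928 0.0348 0.138 ] r 0.494
x [0.314 0.12  0.942] y [ 0.369 -0.929 -0.005] z [ 0.875  0.349 -0.336] az z 21.8 dip 19.6 az p 4.0
side jar wall 448 (array([ 0.4484, -0.3327]), np.float64(0.0007))
 rim 337 (array([ 0.4484, -0.3349]), np.float64(0.0015)) z 0.0596
 disc 574 [ 0.4464 -0.1836  0.0474] mean [ 0.446  -0.1917  0.0152]
 knob top 86 [ 0.4461 -0.1828  0.0421] side (array([ 0.4463, -0.1815]), np.float64(0.0006))
top jar wall 139 (array([ 0.4473, -0.3312]), np.float64(0.0009))
 rim 145 (array([ 0.4464, -0.3308]), np.float64(0.0016)) z 0.0579
 disc 49 [ 0.4324 -0.2124  0.0245] mean [ 0.4313 -0.2133  0.0138]
top0 jar wall 139 (array([ 0.4473, -0.331 ]), np.float64(0.0009))
 rim 149 (array([ 0.4463, -0.3309]), np.float64(0.0016)) z 0.0583
 disc 458 [ 0.4447 -0.1779  0.0465] mean [ 0.4428 -0.1788  0.0142]
 knob top 60 [ 0.4439 -0.1792  0.043 ] side (array([ 0.4465, -0.1792]), np.float64(0.0012))
side0 jar wall 444 (array([ 0.4483, -0.3326]), np.float64(0.0007))
 rim 329 (array([ 0.4483, -0.3349]), np.float64(0.0015)) z 0.0597
 disc 576 [ 0.4466 -0.1828  0.0478] mean [ 0.4461 -0.1922  0.0154]
 knob top 87 [ 0.446  -0.1832  0.042 ] side (array([ 0.4457, -0.1813]), np.float64(0.0009))
```

View pics/g4.png

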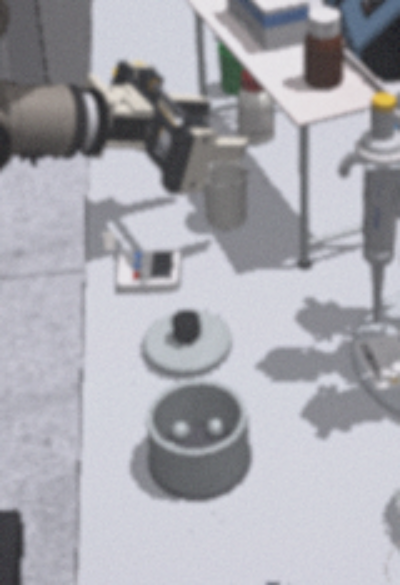

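The picture shows the beaker standing upright at (227,200), balls in the jar at (180,428) and (215,425), and nothing stray on the bench. The lid is at (187,340). The two cameras agree on the lid-to-jar offset: (0.0022, −0.152).

```bash
cat > a.py <<'E'
from path import *
from workcell import ctrl
o=ctrl.observe()
q=plan(o["joint_positions"],[((.455,.0,.17),0,2),((.434,-.185,.12),0,6),((.434,-.185,.052),0,3),((.434,-.185,.040),0,2)],9.1)
E
python3 a.py
```

```text
n 13 speedfrac 0.53 qend [-1.25  0.96  2.29  1.55  1.23 -1.69] min [-1.25  0.59  2.29  1.47  1.23 -1.69] max [-0.61  0.96  2.62  2.19  1.31 -1.46]
[{"dp": [0.65, 0.91, -2.74], "spin": 0.0, "grip": 9.1}, {"dp": [0.64, 0.91, -2.75], "spin": 0.0, "grip": 9.1}, {"dp": [-1.27, 2.74, -1.1], "spin": 0.0, "grip": 9.1}, {"dp": [-1.26, 2.74, -1.1], "spin": 0.0, "grip": 9.1}, {"dp": [-1.27, 2.74, -1.1], "spin": 0.0, "grip": 9.1}, {"dp": [-1.27, 2.74, -1.1], "spin": 0.0, "grip": 9.1}, {"dp": [-1.26, 2.74, -1.1], "spin": 0.0, "grip": 9.1}, {"dp": [-1.27, 2.74, -1.1], "spin": 0.0, "grip": 9.1}, {"dp": [-2.14, 0.01, 0.76], "spin": 0.0, "grip": 9.1}, {"dp": [-2.13, 0.0, 0.75], "spin": 0.0, "grip": 9.1}, {"dp": [-2.14, 0.01, 0.76], "spin": 0.0, "grip": 9.1}, {"dp": [-0.56, 0.0, 0.2], "spin": 0.0, "grip": 9.1}, {"dp": [-0.57, 0.0, 0.2], "spin": 0.0, "grip": 9.1}]
```

Call:
send_rows:
  commands:
    - {"dp":[0.65,0.91,-2.74],"spin":0.0,"grip":9.1}
    - {"dp":[0.64,0.91,-2.75],"spin":0.0,"grip":9.1}
    - {"dp":[-1.27,2.74,-1.1],"spin":0.0,"grip":9.1}
    - {"dp":[-1.26,2.74,-1.1],"spin":0.0,"grip":9.1}
    - {"dp":[-1.27,2.74,-1.1],"spin":0.0,"grip":9.1}
    - {"dp":[-1.27,2.74,-1.1],"spin":0.0,"grip":9.1}
    - {"dp":[-1.26,2.74,-1.1],"spin":0.0,"grip":9.1}
    - {"dp":[-1.27,2.74,-1.1],"spin":0.0,"grip":9.1}
    - {"dp":[-2.14,0.01,0.76],"spin":0.0,"grip":9.1}
    - {"dp":[-2.13,0.0,0.75],"spin":0.0,"grip":9.1}
    - {"dp":[-2.14,0.01,0.76],"spin":0.0,"grip":9.1}
    - {"dp":[-0.56,0.0,0.2],"spin":0.0,"grip":9.1}
    - {"dp":[-0.57,0.0,0.2],"spin":0.0,"grip":9.1}

```text
clock: 33.6
tool_pos: [0.4343, -0.1846, 0.0374]
eef_rot: [0.803, 0.152, 0.566, -0.11]
contact_force: [-0.1, -0.0, -0.2]
gripper_width: 0.091
grasp_force: 0.0
```

Call:
send_rows:
  commands:
    - {"dp":[0,0,0],"spin":0,"grip":6}
    - {"dp":[0,0,0],"spin":0,"grip":4}
    - {"dp":[0,0,0],"spin":0,"grip":2.5}
    - {"dp":[0,0,0],"spin":0,"grip":2}
    - {"dp":[0,0,0],"spin":0,"grip":2}
    - {"dp":[0,0,0],"spin":0,"grip":2}
    - {"dp":[0,0,0],"spin":0,"grip":2}
  newtons: 35

```text
clock: 34.48
tool_pos: [0.4342, -0.1849, 0.0377]
eef_rot: [0.803, 0.152, 0.566, -0.11]
contact_force: [0.1, 0.6, 0.4]
gripper_width: 0.0288
grasp_force: 35.0
```

```bash
cat > a.py <<'E'
from path import *
from workcell import ctrl
o=ctrl.observe(); p=o["tool_pos"]
q=plan(o["joint_positions"],[((p[0],p[1],p[2]+.08),0,5),((p[0]+.0022,p[1]-.152,p[2]+.078),0,7)],2)
E
python3 a.py
```

```text
n 12 speedfrac 0.22 qend [-1.35  0.78  1.94  1.29  1.32 -1.14] min [-1.35  0.73  1.94  1.29  1.22 -1.69] max [-1.25  0.97  2.31  1.55  1.32 -1.14]
[{"dp": [1.51, -0.01, -0.54], "spin": 0.0, "grip": 2}, {"dp": [1.51, -0.01, -0.54], "spin": 0.0, "grip": 2}, {"dp": [1.51, -0.01, -0.54], "spin": 0.0, "grip": 2}, {"dp": [1.51, -0.01, -0.54], "spin": 0.0, "grip": 2}, {"dp": [1.51, -0.01, -0.54], "spin": 0.0, "grip": 2}, {"dp": [-0.28, 2.03, -0.72], "spin": 0.0, "grip": 2}, {"dp": [-0.27, 2.03, -0.72], "spin": 0.0, "grip": 2}, {"dp": [-0.28, 2.03, -0.72], "spin": 0.0, "grip": 2}, {"dp": [-0.27, 2.03, -0.71], "spin": 0.0, "grip": 2}, {"dp": [-0.28, 2.03, -0.72], "spin": 0.0, "grip": 2}, {"dp": [-0.27, 2.03, -0.72], "spin": 0.0, "grip": 2}, {"dp": [-0.28, 2.04, -0.72], "spin": 0.0, "grip": 2}]
```

Call:
send_rows:
  commands:
    - {"dp":[0.8,0,-0.28],"spin":0.0,"grip":2}
    - {"dp":[1.5,0,-0.54],"spin":0.0,"grip":2}
    - {"dp":[1.5,0,-0.54],"spin":0.0,"grip":2}
    - {"dp":[1.5,0,-0.54],"spin":0.0,"grip":2}
    - {"dp":[1.5,0,-0.54],"spin":0.0,"grip":2}
    - {"dp":[0.73,0,-0.26],"spin":0.0,"grip":2}
    - {"dp":[-0.28,2.03,-0.72],"spin":0.0,"grip":2}
    - {"dp":[-0.27,2.03,-0.72],"spin":0.0,"grip":2}
    - {"dp":[-0.28,2.03,-0.72],"spin":0.0,"grip":2}
    - {"dp":[-0.27,2.03,-0.71],"spin":0.0,"grip":2}
    - {"dp":[-0.28,2.03,-0.72],"spin":0.0,"grip":2}
    - {"dp":[-0.27,2.03,-0.72],"spin":0.0,"grip":2}
    - {"dp":[-0.28,2.04,-0.72],"spin":0.0,"grip":2}
    - {"dp":[0,0,0],"spin":0.0,"grip":2}

```text
clock: 36.22
tool_pos: [0.4364, -0.3383, 0.1153]
eef_rot: [0.803, 0.152, 0.565, -0.109]
contact_force: [-0.2, -0.5, -1.7]
gripper_width: 0.029
grasp_force: 35.0
```

```bash
python3 o.py
cat > m2.py <<'E'
from m import *
for n in("side","top"):
    g=ctrl.grab_frame(n); P=cloud(g); Q=P[~np.isnan(P[...,0])]; cv2.imwrite(f"pics/{n}2.png",g["frame"][...,::-1])
    j=(.4478,-.333); d=np.hypot(Q[:,0]-j[0],Q[:,1]-j[1]); 
    a=Q[(d>.0425)&(d<.055)&(Q[:,2]>.012)&(Q[:,2]<.048)]; print(n,"jar",len(a),circ(a,.046,j))
    # disc: rim side & top, z .084..0.1
    a=Q[(d<.052)&(Q[:,2]>.083)&(Q[:,2]<.0985)]; 
    if len(a)>20:
        h=a[:,:2]; ang=np.arctan2(h[:,1]-j[1],h[:,0]-j[0]); rr=np.hypot(h[:,0]-j[0],h[:,1]-j[1])
        e=[h[(ang>=t)&(ang<t+.2)][np.argmax(rr[(ang>=t)&(ang<t+.2)])] for t in np.arange(-3.1,3.1,.2) if ((ang>=t)&(ang<t+.2)).sum()>3]
        e=np.array(e); k=np.hypot(*(e-j).T)>.041; print(" disc",len(a),k.sum(),circ(e[k],.046,j),"z",np.percentile(a[:,2],[5,50,95]).round(4))
    z=np.array([.447,-.333]); 
    s=Q[(d<.05)&(Q[:,2]>.086)&(Q[:,2]<.093)]; s=s[np.hypot(s[:,0]-j[0],s[:,1]-j[1])>.042]
    if len(s)>10: print(" edge",len(s),circ(s,.046,j))
a=cv2.imread("pics/side2.png");cv2.imwrite("pics/g5.png",cv2.resize(a[260:384,140:300],None,fx=4,fy=4))
E
python3 m2.py
```

```text
36.23 q [-1.35   0.785  1.939  1.287  1.32  -1.141] p [ 0.4364 -0.3383  0.1153] r 0.5522
x [0.314 0.12  0.942] y [ 0.367 -0.93  -0.004] z [ 0.875  0.347 -0.337] az z 21.6 dip 19.7 az p -37.8
side jar 354 (array([ 0.4482, -0.3326]), np.float64(0.0007))
 disc 470 16 (array([ 0.448, -0.336]), np.float64(0.0003)) z [0.0878 0.093  0.0951]
 edge 95 (array([ 0.4468, -0.3344]), np.float64(0.001))
top jar 0 (array([ 0.4478, -0.333 ]), np.float64(nan))
  return _methods._mean(a, axis=axis, dtype=dtype,
  ret = ret.dtype.type(ret / rcount)
```

View pics/g5.png

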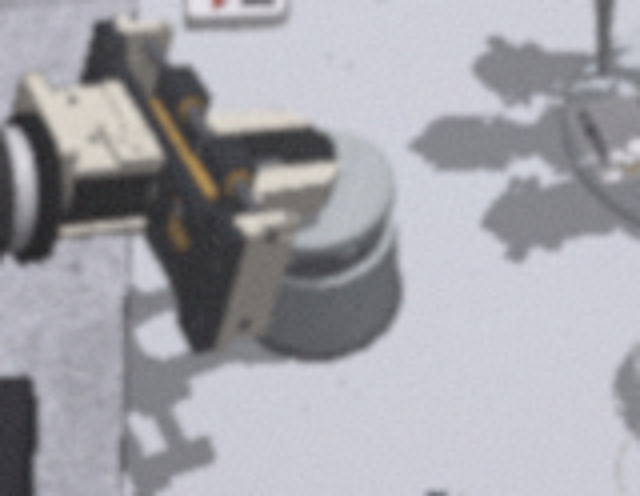

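Call:
send_rows:
  commands:
    - {"dp":[0.03,-0.12,0.1],"spin":0,"grip":2}
    - {"dp":[-0.7,0,0.25],"spin":0,"grip":2}
    - {"dp":[-0.7,0,0.25],"spin":0,"grip":2}
    - {"dp":[-0.28,0,0.1],"spin":0,"grip":2}
    - {"dp":[-0.19,0,0.07],"spin":0,"grip":2}
    - {"dp":[0,0,0],"spin":0,"grip":2}

```text
clock: 37.08
tool_pos: [0.4371, -0.3357, 0.0956]
eef_rot: [0.803, 0.152, 0.566, -0.11]
contact_force: [0.2, 0.6, -1.7]
gripper_width: 0.0293
grasp_force: 35.0
```

```bash
python3 o.py; python3 -c "
from workcell import ctrl;print(ctrl.observe()['contact_force'])"
```

```text
37.08 q [-1.348  0.827  1.942  1.3    1.308 -1.184] p [ 0.4371 -0.3357  0.0956] r 0.5511
x [0.314 0.119 0.942] y [ 0.368 -0.93  -0.005] z [ 0.875  0.348 -0.336] az z 21.7 dip 19.6 az p -37.5
[ 0.18112783  0.55476587 -1.74640263]
```

Call:
send_rows:
  commands:
    - {"dp":[-0.12,0.08,0.02],"spin":0,"grip":2}
    - {"dp":[-0.12,0,0.04],"spin":0,"grip":2}
    - {"dp":[-0.1,0,0.03],"spin":0,"grip":2}
    - {"dp":[0,0,0],"spin":0,"grip":2}

```text
clock: 37.58
tool_pos: [0.4371, -0.3365, 0.0922]
eef_rot: [0.803, 0.152, 0.566, -0.11]
contact_force: [0.0, 0.3, -1.9]
gripper_width: 0.0292
grasp_force: 35.0
```

```bash
python3 -c "
from workcell import ctrl;o=ctrl.observe();print(o['contact_force'],o['tool_pos'])"
```

```text
[ 0.01248549  0.26146135 -1.89222   ] [ 0.43705449 -0.33652477  0.09216772]
```

Call:
send_rows:
  commands:
    - {"dp":[-0.08,0,0.03],"spin":0,"grip":2}
    - {"dp":[0,0,0],"spin":0,"grip":2}

```text
clock: 37.83
tool_pos: [0.4371, -0.3365, 0.0917]
eef_rot: [0.803, 0.152, 0.566, -0.11]
contact_force: [-1.6, 0.4, -0.0]
gripper_width: 0.0288
grasp_force: 35.0
```

Call:
send_rows:
  commands:
    - {"dp":[0,0,0],"spin":0,"grip":3.5}
    - {"dp":[0,0,0],"spin":0,"grip":5}
    - {"dp":[0,0,0],"spin":0,"grip":7}
    - {"dp":[0,0,0],"spin":0,"grip":7}
    - {"dp":[0.8,0,-0.3],"spin":0,"grip":7}
    - {"dp":[1.9,0,-0.7],"spin":0,"grip":7}
    - {"dp":[2.8,0,-1],"spin":0,"grip":7}
    - {"dp":[2.8,0,-3],"spin":0,"grip":7}
    - {"dp":[2.8,0,-4],"spin":0,"grip":7}
    - {"dp":[1.5,-2,-3],"spin":0,"grip":7}
    - {"dp":[1.5,-3,-1],"spin":0,"grip":7}
    - {"dp":[1,-3,0],"spin":0,"grip":7}
    - {"dp":[0,-2,0],"spin":0,"grip":7}
    - {"dp":[0,0,0],"spin":0,"grip":7}

```text
clock: 39.58
tool_pos: [0.3338, -0.2701, 0.2783]
eef_rot: [0.803, 0.152, 0.566, -0.11]
contact_force: [0.0, -0.5, -0.5]
gripper_width: 0.0697
grasp_force: 0.0
```

```bash
cat > m3.py <<'E'
from m import *
for n in("side","top"):
    g=ctrl.grab_frame(n); P=cloud(g); Q=P[~np.isnan(P[...,0])]; cv2.imwrite(f"pics/{n}3.png",g["frame"][...,::-1])
    j=(.4478,-.333); d=np.hypot(Q[:,0]-j[0],Q[:,1]-j[1])
    a=Q[(d>.0425)&(d<.055)&(Q[:,2]>.012)&(Q[:,2]<.05)]; print(n,"jar",len(a),circ(a,.046,j))
    t=Q[(d>.02)&(d<.042)&(Q[:,2]>.055)&(Q[:,2]<.085)]; 
    if len(t)>20:
        A=np.c_[t[:,:2]-j,np.ones(len(t))]; c=np.linalg.lstsq(A,t[:,2],rcond=None)[0]; print(" disc top",len(t),np.median(t[:,2]).round(4),"plane",c.round(4))
    k=Q[(d<.013)&(Q[:,2]>.08)]; print(" knob",len(k),np.median(k,axis=0).round(4) if len(k) else "")
a=cv2.imread("pics/side3.png");cv2.imwrite("pics/g6.png",cv2.resize(a[150:384,140:300],None,fx=2.5,fy=2.5))
E
python3 o.py; python3 m3.py
```

```text
39.58 q [-1.576  0.337  2.116  1.064  1.535 -0.935] p [ 0.3338 -0.2701  0.2783] r 0.4294
x [0.314 0.119 0.942] y [ 0.368 -0.93  -0.005] z [ 0.875  0.348 -0.336] az z 21.7 dip 19.6 az p -39.0
side jar 466 (array([ 0.4484, -0.3324]), np.float64(0.0006))
 disc top 533 0.0698 plane [ 0.0017 -0.0013  0.0698]
 knob 83 [ 0.4476 -0.3355  0.0975]
top jar 0 (array([ 0.4478, -0.333 ]), np.float64(nan))
 knob 0
  return _methods._mean(a, axis=axis, dtype=dtype,
  ret = ret.dtype.type(ret / rcount)
```

View pics/g6.png

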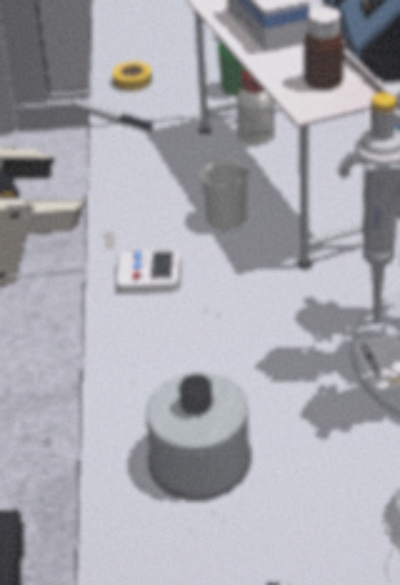

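The picture shows the lid level and home on the jar: its top is at 69.8 mm (expected 69) with no tilt. The beaker stands upright at (227,200), the timer and bottles are unmoved, and there are no stray balls. I'll hand it in.

```bash
python3 -c "
from workcell import ctrl;print(ctrl.finish_job())"
```

```text
the job is handed in; nothing more can be done
None
```

I handed the job in at about 40 s. The balls were poured into the jar, the lid sits level and fully home, and the empty beaker stands upright in front of the riser. The jar, bottles, carton and timer look unmoved. I judged "all six balls" from the drop in held weight and a clear bench, not from a count.

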